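# Pull and sort the blind plugs of a vacuum beam

### The job

Free up the ports of the grey vacuum beam: first press the red vacuum release button fully down and let it come up again. Then draw every plug straight out of the beam with the puller rod (tip into the slot, a quarter turn to thread it in, lift; do not grip a plug with the gripper at the beam) and leave green plugs in the green bin and blue plugs in the blue bin. Finally stand the puller upright in its holder again, and leave everything else where it is.

Things in the scene. Friction and masses are not known exactly. Their poses are not given: they have to be found in the camera images.
- beam: grey vacuum beam, fixed, 100 x 400 x 60 mm high, origin at the centre of its underside. Five square ports 54 mm wide and 49 mm deep open in its top, centred on its y axis at y = -160, -80, 0, 80 and 160 mm; each is flanked by two yellow stripes. A plug sits in some of the ports, 1 mm below flush, and cannot be gripped there.
- green_plug1: green square blind plug, 52 x 52 x 48 mm high, 0.25 kg, loose in its port (origin there 11 mm above the table), or absent. Origin: centre of its underside, z up. Its top, 8 mm thick, has a slot through its middle, 40 mm along x, 16 mm along y; the hollow below it is 42 x 42 mm, from 10 to 40 mm above the origin. It cannot turn in its port. Goes in the green bin.
- green_plug1_mouth (a point): centre of the slot in the top of that plug, 48 mm above its origin.
- green_plug2: green square blind plug, 52 x 52 x 48 mm high, 0.25 kg, loose in its port (origin there 11 mm above the table), or absent. Origin: centre of its underside, z up. Its top, 8 mm thick, has a slot through its middle, 40 mm along x, 16 mm along y; the hollow below it is 42 x 42 mm, from 10 to 40 mm above the origin. It cannot turn in its port. Goes in the green bin.
- green_plug2_mouth (a point): centre of the slot in the top of that plug, 48 mm above its origin.
- green_plug3: green square blind plug, 52 x 52 x 48 mm high, 0.25 kg, loose in its port (origin there 11 mm above the table), or absent. Origin: centre of its underside, z up. Its top, 8 mm thick, has a slot through its middle, 40 mm along x, 16 mm along y; the hollow below it is 42 x 42 mm, from 10 to 40 mm above the origin. It cannot turn in its port. Goes in the green bin.
- green_plug3_mouth (a point): centre of the slot in the top of that plug, 48 mm above its origin.
- blue_plug1: blue square blind plug, 52 x 52 x 48 mm high, 0.25 kg, loose in its port (origin there 11 mm above the table), or absent. Origin: centre of its underside, z up. Its top, 8 mm thick, has a slot through its middle, 40 mm along x, 16 mm along y; the hollow below it is 42 x 42 mm, from 10 to 40 mm above the origin. It cannot turn in its port. Goes in the blue bin.
- blue_plug1_mouth (a point): centre of the slot in the top of that plug, 48 mm above its origin.
- blue_plug2: blue square blind plug, 52 x 52 x 48 mm high, 0.25 kg, loose in its port (origin there 11 mm above the table), or absent. Origin: centre of its underside, z up. Its top, 8 mm thick, has a slot through its middle, 40 mm along x, 16 mm along y; the hollow below it is 42 x 42 mm, from 10 to 40 mm above the origin. It cannot turn in its port. Goes in the blue bin.
- blue_plug2_mouth (a point): centre of the slot in the top of that plug, 48 mm above its origin.
- puller: puller rod, upright in the holder, 102 mm high, 0.3 kg. Origin: bottom of its brass tip, z up. Two thread lugs at the tip: 32 mm along x, 9 mm along y, 0 to 10 mm up. Shaft 12 mm thick; steel collar 66 mm across at 34 to 42 mm, resting on the holder (origin then 12 mm above the table). Red handle 64 mm along x (as the lugs), 24 mm along y (grip across it), 58 to 102 mm.
- puller_tip (a point): middle of the two lugs, 5 mm above the puller's origin. Quarter-turn (interrupted) thread: the lugs pass a plug's slot when in line with it; lowered into the hollow and turned 60 to 120 degrees either way they lock under the plug's top and lift it; turned back in line they come out.
- holder: plywood block for the puller, fixed, 85 x 85 x 46 mm high, origin at the centre of its underside; a square hole 46 mm wide and 40 mm deep in its top takes the rod below the collar.
- vent (a joint): travel of the red vacuum release button, m: 0 = up, 0.008 = fully down; springs back by itself; about 5 N holds it fully down.
- vent_top (a point): centre of the top of the red button (36 mm across) on the yellow console, an 85 x 85 x 45 mm block; pressed straight down.
- green_bin: green open bin for the green plugs, 130 x 220 x 42 mm high, walls and floor 5 mm thick, 0.9 kg, loose on the table; origin at the centre of its underside, long side along y.
- blue_bin: blue open bin for the blue plugs, 130 x 220 x 42 mm high, walls and floor 5 mm thick, 0.9 kg, loose on the table; origin at the centre of its underside, long side along y.
- pod1: green suction pod, 140 x 120 x 63 mm, bystander, leave alone; origin at the centre of its underside.
- pod2: green suction pod, 140 x 120 x 63 mm, bystander, leave alone; origin at the centre of its underside.
- tape: yellow tape measure, 70 x 38 x 66 mm, bystander, leave alone; origin at the centre of its underside.
- pencil: carpenter's pencil, 130 x 16 x 16 mm, along x, bystander, leave alone; origin at the centre of its underside.
- cup: blue cup, 76 mm across, 90 mm high, bystander, leave alone; origin at the centre of its underside.
- offcut: board offcut, 120 x 80 x 30 mm, bystander, leave alone; origin at the centre of its underside.
Not all that is in view belongs to the job. What is shaped like the part that bears vent but pink is not meant. There is more than one size of the holder; the job needs the larger.

How it is judged:
By the outcome, as a careful person would: the job done as asked, in the order asked, and still so for the second after the job is handed in, with the robot touching nothing.
Of green_plug1, green_plug2, green_plug3, blue_plug1, blue_plug2 only 3 to 5 are there at a start; the rules pass over those that are not, and their reading is None.
At some moment in a run one of green_bin, blue_bin may be knocked a few centimetres aside while the robot is not near it.
It also fails if it takes over 210 s, if anything falls off the work surface, if the arm or the gripper's body presses on something with over 40 N, if the wrist force passes 120 N, or if a joint passes its speed limit or range.

### The arm

A 7-joint arm with a two-finger parallel gripper is mounted at the origin on the work surface. World frame = base frame: x ahead of the robot, y to its left, z up, the work surface at z = 0. Lengths are in mm, angles in rad, forces in N, time in s.
With the tool pointing down it reaches from about 400 to 850 mm from the base axis. Payload 6.9 kg.
Tool frame: the origin (TCP) lies on the centre line of the jaws, within the pads' length; the fingertips stand 19 mm ahead of it and the grasp point (between the pads) is the TCP; x points along the fingers, y is the direction in which the jaws open and shut, and the axes are right-handed (so a half turn about x gives the same grasp; the last joint's range is limited). The gripper opens to 85 mm and grips with 20 to 120 N. Pads are 22 mm wide; open, the fingers measure 114 mm over their backs; the gripper's body (76 mm by 85 mm) begins 54 mm behind the grasp point. The pads swing forward as they close: fully open they stand 13 mm farther back than shut.
Start: joints at [1.373, 0.507, -0.238, 1.5, 0.126, 1.149, -0.155], TCP at [186.938, -596.378, 250.275] pointing down, gripper open.
Joint ranges: [-3.08, 3.08], [-0.24, 2.05], [-1.43, 1.35], [0, 2.5], [-1.52, 4.66], [0.17, 1.96], [-2.89, 2.89]. Speed limits (rad/s): [2.39, 2.39, 3.14, 3.14, 3.14, 3.14, 3.14].

### API

Orientations are given as a 3x3 rotation matrix whose columns are the frame's x, y, z axes.
In Python, from cell import manip gives the robot as it stands.
- The arm moves only by the tool move_arm, never from a script. Its argument "rows" is a list of rows, each a list of 4 numbers: the shift along the tool's x, y, z in cm, then the turn about the tool's x in degrees. A call has 1 to 12 rows; each row is the pose to reach, as a shift and turn from the pose measured when the call began, along the tool's axes at that moment; what a row does not reach only later rows make up. A row lasts 1/12 s, in which the tool goes at most 41.7 mm and 7.16 degrees, less where a joint would pass 70% of its speed; a pose out of reach is approached as far as the arm can. A call with a gripper value outside its range is refused whole. "jaw" is the finger opening in cm, from 0 to 8.54, set as the call begins (left out, the last holds). The fingers move at their own pace and stop on an object; "newtons" is the grip in N (left out, the last holds). Time passes only in rows, so rows that repeat a pose let the fingers close. It gives the time, the measured TCP pose, the force and the opening at its end, in the units of the state.
- manip.get_state(): the state, without advancing time (a new reading comes with each control period).
- manip.capture(name): name is "scene" or "top" or "wrist"; returns (picture, depth): 420x560x3 uint8, red, green, blue; 420x560 float32, mm along the optical axis (not along the pixel's ray), 0 where there is no reading.
- manip.camera_params(name): a dict with "mtx" (3x3 intrinsics, pixels), "rvec" (rotation vector, rad) and "tvec" (3), from world to camera coordinates, as OpenCV has them; the wrist camera has in their place "mount" (4x4, takes a point from camera to tool coordinates, whose origin is the TCP and whose axes are the tool frame's). Camera axes: x right, y down, z forward; pixel columns grow to the right and rows downward; lengths in mm; the calibration is good to about 2 mm. A picture is of the moment at which its call begins: read the wrist's pose just before it. camera_params takes no time and is no camera call.
- manip.close_job(): hands the job in, once; it reports no verdict.
Trained networks look in the newest picture that a camera, given by its name, has taken for a name from the list of things; names that differ only in an ending like _2 or _b are one class to them, and where a whole thing is asked for, a point or a joint stands for the part that bears it (a point fixed in the world has none). Each returns a list of dicts, best first, with "confidence" (0 to 1); they miss things now and then, are a little off and sometimes report something else, mostly with a low value. They report only what shows in the picture. A call takes as long as a camera call. They do not tell look-alikes from the thing itself.
- manip.find_in(camera, query): "centre" ([x, y, z] in mm, in world coordinates, good to about 4 mm: the middle of the surface that is visible of it).
- manip.trace(camera, query): "region" (420x560 bool, what is visible of it).
- manip.place_of(camera, query): "centre" ([x, y, z] in mm, in world coordinates, good to about 4 mm: a listed point, or the origin of a listed thing).
The state is a dict: "time_s": time; "joints": joint angles; "dq": joint speeds; "joint_torque": joint torques, N m; "ee_pos": TCP position; "orientation": TCP orientation; "wrist_force": force on the tool from outside, world axes, zero at the start; "ft_torque": the same for the moment, N m; "opening": finger opening in mm.
Only numpy, scipy, OpenCV 4.12 (cv2) and the standard library are available. Lean on these libraries where they do the work, as an engineer would, in place of code of your own. Each camera call takes 0.05 s, during which the arm holds its last target. There are 200 camera calls.

## Working session

There is one attempt and no reset: what is moved stays moved. The work goes in short steps, Python scripts to look and compute and a tool call to move; the robot and the scene stay as the last step left them, time stands still between calls to the robot, and variables do not carry over. Pictures are saved under pics/ and viewed, about 12 in all and at most 16, crops included, and the job is handed in when it is done.

Besides the shell and the picture viewer there is one more tool, called after ">>>" in YAML: its name, and indented under it one key for each argument. move_arm: Moves the arm, as the interface text tells. Its arguments: {"type":"object","properties":{"rows":{"type":"array","items":{"type":"array","items":{"type":"number"}}},"jaw":{"type":"number"},"newtons":{"type":"number"}},"required":["rows"]}

```bash
mkdir -p pics
cat > h.py <<'E'
import numpy as np, cv2
from cell import manip
def cam(n):
    p=manip.camera_params(n); K=np.array(p["mtx"],float)
    if "rvec" in p:
        R=cv2.Rodrigues(np.array(p["rvec"],float))[0]; t=np.array(p["tvec"],float).ravel()
        return K,R.T,-R.T@t      # cam->world
    s=manip.get_state(); T=np.eye(4); T[:3,:3]=s["orientation"]; T[:3,3]=s["ee_pos"]
    M=T@np.array(p["mount"]); return K,M[:3,:3],M[:3,3]
def snap(n,fn=None):
    c=cam(n); im,d=manip.capture(n)
    if fn: cv2.imwrite("pics/"+fn,im[:,:,::-1])
    K,R,o=c; v,u=np.mgrid[:420,:560]
    P=np.stack([(u-K[0,2])/K[0,0],(v-K[1,2])/K[1,1],np.ones_like(u)],-1)*d[...,None]
    W=P@R.T+o; W[d==0]=np.nan
    return im,d,W,c
def proj(c,p):
    K,R,o=c; q=K@(R.T@(np.array(p,float)-o)); return q[:2]/q[2]
def totool(p):
    "shift in tool axes, cm, from the TCP to world point p"
    s=manip.get_state(); return (np.array(s["orientation"]).T@(np.array(p,float)-s["ee_pos"])/10).round(2)
E
python3 - <<'E'
from h import *
for n in("scene","top"):
    snap(n,n+"1.png")
    for q in ["beam","green_plug1","blue_plug1","puller","holder","vent_top","green_bin","blue_bin"]:
        c=cam(n)
        print(n,q,[(np.round(r["centre"]).astype(int).tolist(),round(r["confidence"],2),proj(c,r["centre"]).astype(int).tolist()) for r in manip.place_of(n,q)[:6]])
s=manip.get_state();print(s["time_s"],np.round(s["orientation"],3))
E
```

```text
scene beam []
scene green_plug1 [([653, 126, 10], 0.64, [349, 228]), ([669, -38, 13], 0.6, [324, 266])]
scene blue_plug1 [([677, -115, 11], 0.55, [310, 286]), ([660, 39, 10], 0.51, [336, 247])]
scene puller [([459, -93, 11], 0.76, [260, 241]), ([462, 603, 1], 0.24, [375, 125])]
scene holder [([458, -91, 1], 0.67, [260, 242]), ([321, -137, 2], 0.63, [219, 229]), ([675, -119, 12], 0.5, [309, 286])]
scene vent_top [([448, 91, 70], 0.65, [293, 192]), ([265, 244, 70], 0.46, [280, 141]), ([445, 346, -2], 0.42, [335, 161])]
scene green_bin [([446, 346, -2], 0.85, [335, 161]), ([455, -94, 23], 0.57, [258, 239])]
scene blue_bin []
top beam [([670, -38, 3], 0.65, [283, 161]), ([416, -586, -1], 0.58, [458, 234])]
top green_plug1 [([671, -41, 8], 0.61, [284, 160]), ([658, 120, 10], 0.51, [234, 165])]
top blue_plug1 [([669, -123, 9], 0.7, [309, 160]), ([664, 45, 18], 0.58, [257, 162])]
top puller [([453, -94, 14], 0.6, [303, 227]), ([438, -348, 5], 0.24, [383, 229])]
top holder [([460, -89, -1], 0.84, [301, 225]), ([319, -134, 1], 0.65, [317, 269])]
top vent_top [([447, 90, 67], 0.67, [244, 229]), ([265, 247, 66], 0.58, [193, 291]), ([463, -6, 2], 0.24, [275, 225])]
top green_bin []
top blue_bin [([436, -345, 1], 0.76, [382, 230])]
0.9 [[ 0.     0.299 -0.954]
 [ 0.    -0.954 -0.299]
 [-1.    -0.    -0.   ]]
```

View pics/top1.png

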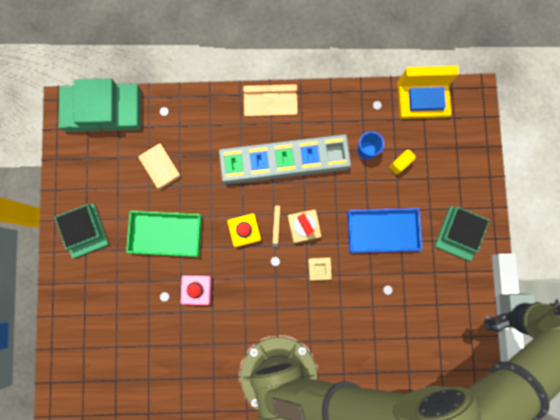

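View pics/scene1.png

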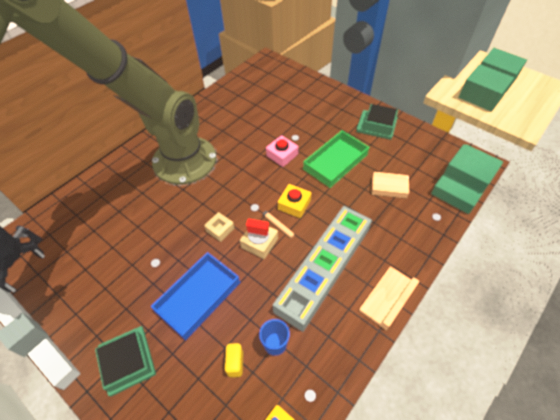

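The top view shows four plugs: green at (233,163), blue (259,160), green (284,157) and blue (310,154). The port at (336,151) is empty.

Look-alikes:
- **Button:** red button on the yellow console at (244,230). The pink console at (196,291) is a decoy.
- **Holder:** the large holder with the puller at (304,225). The small holder at (319,269) is a decoy.
- **Bins:** green at (164,234) and blue at (384,231).

I'll go via a waypoint towards the yellow console.

>>> move_arm:
  rows:
    - [-5, -20.4, -33.9, 0]
    - [-5, -20.4, -33.9, 0]
    - [-5, -20.4, -33.9, 0]
    - [-5, -20.4, -33.9, 0]
    - [-5, -20.4, -33.9, 0]
    - [-5, -20.4, -33.9, 0]
    - [-5, -20.4, -33.9, 0]
    - [-5, -20.4, -33.9, 0]
    - [-5, -20.4, -33.9, 0]
    - [-5, -20.4, -33.9, 0]
    - [-5, -20.4, -33.9, 0]
    - [-5, -20.4, -33.9, 0]
  jaw: 0

```text
time_s: 1.9
ee_pos: [450.5, -298.9, 300.6]
orientation: [[0.001, 0.303, -0.953], [-0.0, -0.953, -0.303], [-1.0, 0.0, -0.001]]
wrist_force: [-0.5, -0.6, -0.3]
opening: 0.2
```

Run:
```python
from h import *
s=manip.get_state(); print(s["time_s"],np.round(s["ee_pos"]),np.round(s["orientation"],2).tolist(),np.round(s["joints"],2))
print(totool([430,0,330]))
print(np.round(manip.camera_params("wrist")["mount"],2))
```

```text
1.9 [ 450. -299.  301.] [[0.0, 0.3, -0.95], [-0.0, -0.95, -0.3], [-1.0, 0.0, -0.0]] [ 0.78  0.34 -0.34  1.64  0.12  1.18 -0.85]
[ -2.95 -29.1   -7.1 ]
[[  -0.     -0.28    0.96 -124.52]
 [   1.      0.      0.     -0.6 ]
 [  -0.      0.96    0.28  -72.04]
 [   0.      0.      0.      1.  ]]
```

>>> move_arm:
  rows:
    - [-3, -29, -7, 0]
    - [-3, -29, -7, 0]
    - [-3, -29, -7, 0]
    - [-3, -29, -7, 0]
    - [-3, -29, -7, 0]
    - [-3, -29, -7, 0]
    - [-3, -29, -7, 0]
    - [-3, -29, -7, 0]
    - [-3, -29, -7, 0]

```text
time_s: 2.65
ee_pos: [429.1, 0.7, 331.1]
orientation: [[0.002, 0.306, -0.952], [-0.0, -0.952, -0.306], [-1.0, 0.001, -0.002]]
wrist_force: [0.1, 0.1, -0.4]
opening: -0.1
```

Run:
```python
from h import *
im,d,W,c=snap("wrist","w1.png")
for q in ["vent_top","puller","puller_tip","holder"]:
    print(q,[(np.round(r["centre"]).astype(int).tolist(),round(r["confidence"],2),proj(c,r["centre"]).astype(int).tolist()) for r in manip.place_of("wrist",q)[:3]])
    for r in manip.trace("wrist",q)[:2]:
        m=r["region"]; P=W[m]; P=P[~np.isnan(P[:,0])]; z=np.percentile(P[:,2],97)
        top=P[abs(P[:,2]-z)<5]; rc=cv2.minAreaRect(top[:,:2].astype(np.float32))
        print("  ",len(P),round(z,1),np.round(rc[0],1),np.round(rc[1],1),round(rc[2],1))
print(manip.get_state()["ee_pos"])
```

```text
vent_top [([273, 248, 68], 0.9, [55, 236]), ([446, 89, 67], 0.85, [209, 144]), ([672, -120, 14], 0.7, [432, 14])]
   717 71.3 [450.1  93.8] [33.4 34.1] 59.8
   718 71.3 [271.4 246.8] [34.9 35. ] 75.3
puller [([454, -94, 15], 0.57, [347, 177])]
   12754 43.0 [443.4 297.9] [128.  130.1] 85.7
   2540 115.9 [457.9 -92.4] [62.8 24.2] 26.8
puller_tip []
   2650 115.9 [457.3 -92.7] [64.1 24.2] 26.8
holder [([327, -137, -2], 0.98, [340, 261]), ([458, -90, -3], 0.79, [342, 171])]
   2571 115.9 [457.3 -92.7] [64.1 24.2] 26.8
   2430 37.6 [ 323.9 -137.1] [65.7 65.9] 0.9
[429.4304671   -2.27173338 330.30035434]
```

View pics/w1.png

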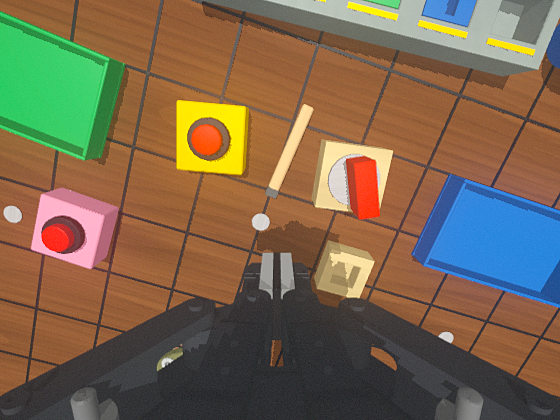

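View w1: the yellow console's red button is at (209,140), the pink decoy at (62,235), the puller handle at (362,187) and the small holder at (343,272). The measured button is at (450,93,~70) and the handle at (457.5,-92.5) with its long axis at 27°. I'll go to the button now.

>>> move_arm:
  rows:
    - [4, -8.5, -4.8, 0]
    - [8, -8.5, -4.8, 0]
    - [12, -8.5, -4.8, 0]
    - [16, -8.5, -4.8, 0]
    - [19, -8.5, -4.8, 0]
    - [22.3, -8.5, -4.8, 0]
    - [22.3, -8.5, -4.8, 0]
    - [22.3, -8.5, -4.8, 0]
  jaw: 0

```text
time_s: 3.77
ee_pos: [447.6, 92.7, 103.8]
orientation: [[-0.007, 0.302, -0.953], [-0.001, -0.953, -0.302], [-1.0, -0.001, 0.007]]
wrist_force: [-0.4, -0.5, 1.5]
opening: 0.2
```

Run:
```python
from h import *
im,d,W,c=snap("wrist","w2.png")
print(manip.get_state()["ee_pos"], totool([450,93.5,90]))
```

```text
[448.79629337  92.99276163 105.93224218] [ 1.59 -0.01 -0.14]
```

View pics/w2.png

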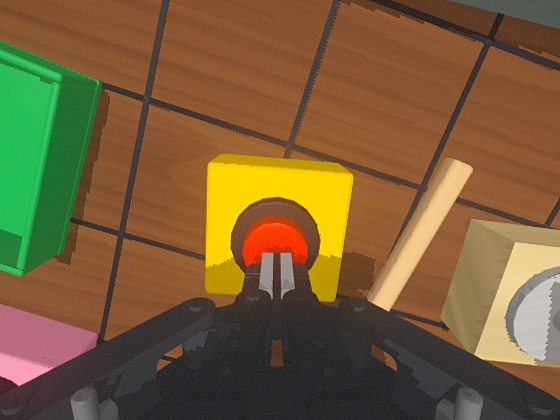

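Close crop w2: the closed fingertips at (276,258) sit over the red button (276,245) on the yellow console. I'll press.

>>> move_arm:
  rows:
    - [1.4, 0, -0.1, 0]
    - [2.0, 0, -0.1, 0]
    - [2.4, 0, -0.1, 0]
    - [2.6, 0, -0.1, 0]
    - [2.7, 0, -0.1, 0]

```text
time_s: 4.23
ee_pos: [450.9, 93.2, 80.0]
orientation: [[-0.001, 0.301, -0.954], [-0.0, -0.954, -0.301], [-1.0, 0.0, 0.001]]
wrist_force: [1.7, -0.8, 9.9]
opening: -0.1
```

>>> move_arm:
  rows:
    - [0.2, 0, 0, 0]
    - [0.2, 0, 0, 0]
    - [0.2, 0, 0, 0]

```text
time_s: 4.48
ee_pos: [451.0, 93.3, 79.8]
orientation: [[0.001, 0.301, -0.954], [-0.001, -0.954, -0.301], [-1.0, 0.001, -0.0]]
wrist_force: [-4.5, -0.7, 19.6]
opening: 0.0
```

>>> move_arm:
  rows:
    - [-4, 0, 0, 0]
    - [-8, 0, 0, 0]
    - [-12, 3, 1, -5]
    - [-12, 7, 2, -9.3]
    - [-12, 11, 3, -9.3]
    - [-12, 15, 4, -9.3]
    - [-12, 17.9, 5, -9.3]
    - [-12, 17.9, 5, -9.3]
    - [-12, 17.9, 5, -9.3]
    - [-12, 17.9, 5, -9.3]
  jaw: 8
  newtons: 80

```text
time_s: 5.32
ee_pos: [456.7, -91.9, 200.3]
orientation: [[0.001, 0.451, -0.893], [-0.001, -0.893, -0.451], [-1.0, 0.001, -0.0]]
wrist_force: [0.4, 0.9, 0.2]
opening: 80.2
```

Run:
```python
from h import *
im,d,W,c=snap("wrist","w3.png")
s=manip.get_state();print(s["ee_pos"],s["wrist_force"],s["joints"])
hsv=cv2.cvtColor(im,cv2.COLOR_RGB2HSV)
m=((hsv[...,0]<8)|(hsv[...,0]>172))&(hsv[...,1]>150)&(hsv[...,2]>90)&(W[...,2]>100)&(W[...,2]<125)&(abs(W[...,1]+92)<60)
P=W[m]; rc=cv2.minAreaRect(P[:,:2].astype(np.float32)); print(len(P),np.median(P[:,2]),rc)
print(totool([*rc[0],88]), np.round(s["orientation"],3).tolist())
# button state
m=(abs(W[...,0]-450)<12)&(abs(W[...,1]-93)<12); print("btn z",np.nanmedian(W[...,2][m]) if m.any() else None)
```

```text
[456.88283413 -91.19262965 200.32559995] [ 0.22600682 -0.06820786 -0.66053874] [ 0.56380839  0.35003719 -0.56668732  1.97541147  0.24179074  0.8809098
 -1.23199076]
3069 114.73584542673268 ((457.0967712402344, -92.88114166259766), (64.40314483642578, 23.733291625976562), 27.751293182373047)
[11.23  0.15  0.06] [[0.001, 0.452, -0.892], [-0.001, -0.892, -0.452], [-1.0, 0.001, -0.001]]
btn z 69.70294555078561
```

View pics/w3.png

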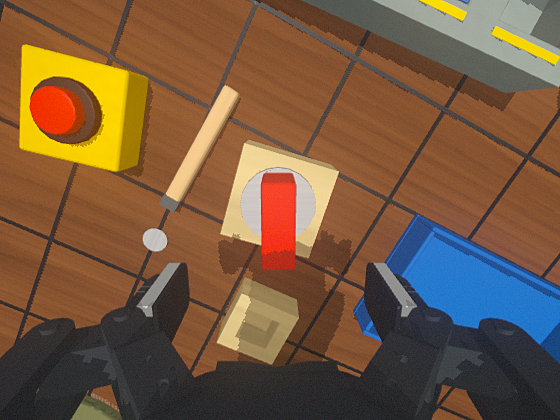

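View w3: the button at (60,110) is up again. The handle at (278,220) lies between the jaws and is aligned with them. I'll descend and grip.

>>> move_arm:
  rows:
    - [4, 0.1, 0.1, -0.5]
    - [8, 0.1, 0.1, -0.5]
    - [11, 0.1, 0.1, -0.5]
    - [11.2, 0.1, 0.1, -0.5]
    - [11.2, 0.1, 0.1, -0.5]
  jaw: 8

```text
time_s: 5.78
ee_pos: [455.8, -90.8, 87.7]
orientation: [[-0.002, 0.463, -0.886], [0.001, -0.886, -0.463], [-1.0, -0.002, 0.002]]
wrist_force: [-0.1, 0.8, 1.9]
opening: 80.0
```

>>> move_arm:
  rows:
    - [0, 0, 0, 0]
    - [0, 0, 0, 0]
    - [0, 0, 0, 0]
    - [0, 0, 0, 0]
    - [0, 0, 0, 0]
    - [0, 0, 0, 0]
    - [0, 0, 0, 0]
  jaw: 1.5
  newtons: 80

```text
time_s: 6.37
ee_pos: [456.7, -91.2, 89.0]
orientation: [[0.0, 0.462, -0.887], [-0.0, -0.887, -0.462], [-1.0, 0.0, 0.0]]
wrist_force: [-1.2, -1.0, 8.9]
opening: 22.6
```

Run:
```python
from h import *
s=manip.get_state();print(s["ee_pos"],s["wrist_force"],s["opening"],s["time_s"],np.degrees(np.arctan2(s["orientation"][1][1],s["orientation"][0][1])))
im,d,W,c=snap("top")
# beam fit: points z 55..66 near beam
m=(abs(W[...,2]-60)<7)&(W[...,0]>560)&(W[...,0]<780)&(W[...,1]>-260)&(W[...,1]<200)
n,l,st,ce=cv2.connectedComponentsWithStats(m.astype(np.uint8)); k=1+np.argmax(st[1:,4])
P=W[l==k]; rc=cv2.minAreaRect(P[:,:2].astype(np.float32)); print(len(P),np.median(P[:,2]),rc)
```

```text
[456.70656774 -91.19854054  89.04888438] [-1.18288418 -0.96292481  8.93068826] 22.639919742253557 6.3667 -62.45796682734253
3350 60.14100598872358 ((670.2139892578125, -41.42845153808594), (103.56475830078125, 400.2483215332031), 5.332840919494629)
```

The puller is gripped. I'll lift it, align its heading with the beam and go over it for a close look.

>>> move_arm:
  rows:
    - [-3.5, 0, 0, 0]
    - [-7, 0, 0, 0]
    - [-10.5, 0, 0, 0]
    - [-14, 1, -3, 6]
    - [-17, 2, -7, 12]
    - [-17, 3, -10, 18]
    - [-17, 5, -14, 22]
    - [-17, 5.7, -17.7, 22]
    - [-17, 5.7, -17.7, 22]
    - [-17, 5.7, -17.7, 22]
    - [-17, 5.7, -17.7, 22]

```text
time_s: 7.33
ee_pos: [639.1, -59.7, 258.2]
orientation: [[-0.002, 0.097, -0.995], [-0.0, -0.995, -0.097], [-1.0, 0.0, 0.002]]
wrist_force: [0.5, -0.3, -3.4]
opening: 23.4
```

```bash
cat > look.py <<'E'
from h import *
import sys
def slots(im,W,c):
    "plug tops: colour, centre, slot angle from the top-face rectangle"
    hsv=cv2.cvtColor(im,cv2.COLOR_RGB2HSV); out=[]
    for nm,lo,hi in(("green",50,85),("blue",100,120)):
        m=((hsv[...,0]>=lo)&(hsv[...,0]<=hi)&(hsv[...,1]>120)&(hsv[...,2]>60)&(W[...,2]>54)&(W[...,2]<66)).astype(np.uint8)
        n,l,st,ce=cv2.connectedComponentsWithStats(m)
        for k in range(1,n):
            if st[k,4]>300:
                P=W[l==k]; rc=cv2.minAreaRect(P[:,:2].astype(np.float32))
                out.append((nm,np.round(rc[0],1).tolist(),np.round(rc[1],1).tolist(),round(rc[2],1),round(float(np.median(P[:,2])),1),ce[k].astype(int).tolist()))
    return out
E
python3 - <<'E'
from look import *
s=manip.get_state();print(s["ee_pos"],s["wrist_force"],s["opening"],s["time_s"],np.round(s["joints"],2),np.degrees(np.arctan2(s["orientation"][1][1],s["orientation"][0][1]))+90)
im,d,W,c=snap("wrist","w4.png")
for o in slots(im,W,c): print(o)
m=(abs(W[...,2]-60)<3)&(W[...,0]>560)&(W[...,0]<780)
n,l,st,ce=cv2.connectedComponentsWithStats(m.astype(np.uint8)); k=1+np.argmax(st[1:,4])
P=W[l==k]; rc=cv2.minAreaRect(P[:,:2].astype(np.float32)); print("beam",len(P),np.median(P[:,2]),rc)
E
```

```text
[639.12346312 -59.74672313 258.18598687] [ 0.48514723 -0.32054821 -3.35375027] 23.3561781015251 7.3333 [ 0.32  0.55 -0.47  1.43  0.25  1.22 -1.64] 5.576092593134163
('green', [656.4, 121.6], [51.5, 53.9], 5.5, 59.7, [97, 155])
('green', [671.1, -37.9], [51.6, 51.4], 5.7, 59.9, [258, 156])
('blue', [702.3, -281.3], [23.3, 65.6], 87.5, 60.3, [501, 149])
('blue', [700.8, -323.5], [28.5, 62.8], 88.4, 58.5, [549, 160])
('blue', [663.2, 42.0], [53.2, 53.7], 5.3, 59.8, [177, 156])
('blue', [678.2, -117.9], [53.1, 52.4], 5.2, 59.8, [338, 156])
beam 34714 60.65509470666882 ((671.1376953125, -37.957366943359375), (100.3285903930664, 401.0946350097656), 5.300570011138916)
```

View pics/w4.png

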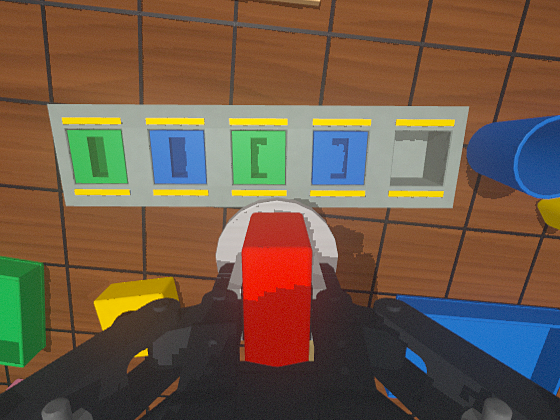

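w4: four plugs in the beam (slots at pixels (97,157), (178,157), (258,157) and (338,157)). They fit 80 mm spacing and a yaw of 5.3°, and the fifth port at (425,157) is empty. I'll cross-check the rod's offset from the TCP.

```bash
cat >> look.py <<'E'
def rod(im,W):
    "handle-top centre relative to the TCP in tool axes (mm)"
    s=manip.get_state(); R=np.array(s["orientation"]); hsv=cv2.cvtColor(im,cv2.COLOR_RGB2HSV)
    L=(W-s["ee_pos"])@R
    m=((hsv[...,0]<8)|(hsv[...,0]>172))&(hsv[...,1]>150)&(abs(L[...,1])<30)&(abs(L[...,2])<60)&(L[...,0]<0)&(L[...,0]>-60)
    P=L[m]; x=np.percentile(P[:,0],5); P=P[P[:,0]<x+4]
    rc=cv2.minAreaRect(P[:,1:].astype(np.float32)); return x,rc
E
python3 - <<'E'
from look import *
im,d,W,c=snap("wrist"); print(rod(im,W)); print(totool([678.3,-117.8,160]))
E
```

```text
(np.float64(-26.041977066191947), ((-0.8999204635620117, -7.612207412719727), (26.461332321166992, 48.623016357421875), 0.34550175070762634))
[ 9.91  6.08 -3.4 ]
```

>>> move_arm:
  rows:
    - [3, 2, -1.5, 0]
    - [6, 4, -3, 0]
    - [9, 6.1, -3.4, 0]
    - [9.9, 6.1, -3.4, 0]
    - [9.9, 6.1, -3.4, 0]
    - [9.9, 6.1, -3.4, 0]
    - [9.9, 6.1, -3.4, 0]

```text
time_s: 8.02
ee_pos: [678.6, -117.0, 162.2]
orientation: [[0.002, 0.097, -0.995], [-0.001, -0.995, -0.097], [-1.0, 0.001, -0.001]]
wrist_force: [-0.0, -0.5, -3.0]
opening: 23.4
```

Run:
```python
from look import *
s=manip.get_state();print(s["ee_pos"],s["wrist_force"],np.degrees(np.arctan2(s["orientation"][1][1],s["orientation"][0][1]))+90)
im,d,W,c=snap("wrist","w5.png")
for o in slots(im,W,c): print(o)
print(rod(im,W)[1]); print(totool([678.3,-117.8,110]))
```

```text
[ 678.61986925 -116.96790969  162.24396478] [-0.02589222 -0.49723188 -2.96923331] 5.569677754117407
('green', [670.9, -37.7], [52.4, 53.7], 5.2, 59.7, [169, 218])
('blue', [707.8, -281.5], [22.9, 65.7], 73.8, 60.3, [501, 200])
('blue', [662.8, 42.0], [53.8, 54.3], 5.3, 59.6, [60, 218])
('blue', [696.7, -116.3], [16.3, 52.0], 4.1, 59.8, [279, 193])
('blue', [675.0, -319.6], [7.7, 35.3], 29.4, 59.6, [543, 249])
((-0.5666704177856445, -7.00105094909668), (24.1690731048584, 48.931087493896484), 0.08386605978012085)
[5.25 0.08 0.08]
```

View pics/w5.png

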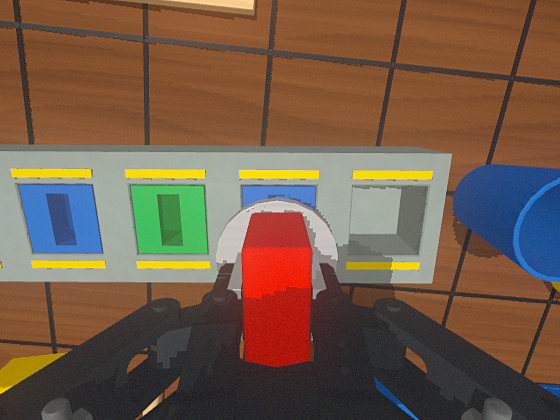

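w5: the rod at (278,235) is over the blue plug (279,200), in line with it. I'll insert.

>>> move_arm:
  rows:
    - [2, 0.1, 0, 0]
    - [3, 0.1, 0, 0]
    - [3.8, 0.1, 0, 0]
    - [4.5, 0.1, 0, 0]
    - [5.2, 0.1, 0, 0]
    - [5.2, 0.1, 0, 0]
    - [5.2, 0.1, 0, 0]

```text
time_s: 8.65
ee_pos: [679.0, -117.8, 110.3]
orientation: [[0.002, 0.097, -0.995], [-0.001, -0.995, -0.097], [-1.0, 0.001, -0.002]]
wrist_force: [0.8, 0.0, -3.5]
opening: 23.0
```

>>> move_arm:
  rows:
    - [0, 0, 0, -7]
    - [0, 0, 0, -14]
    - [0, 0, 0, -21]
    - [0, 0, 0, -28]
    - [0, 0, 0, -35]
    - [0, 0, 0, -42]
    - [0, 0, 0, -49]
    - [0, 0, 0, -56]
    - [0, 0, 0, -63]
    - [0, 0, 0, -70]
    - [0, 0, 0, -77]
    - [0, 0, 0, -84]

```text
time_s: 9.65
ee_pos: [679.4, -118.2, 111.0]
orientation: [[0.003, 1.0, -0.002], [-0.001, -0.002, -1.0], [-1.0, 0.003, 0.001]]
wrist_force: [-0.3, 0.8, -3.3]
opening: 23.3
```

>>> move_arm:
  rows:
    - [0, 0, 0, -6]
    - [0, 0, 0, -6]
    - [0, 0, 0, -6]

```text
time_s: 9.9
ee_pos: [679.7, -118.3, 111.4]
orientation: [[0.003, 0.995, 0.099], [-0.001, 0.099, -0.995], [-1.0, 0.003, 0.001]]
wrist_force: [-0.4, 0.0, -2.8]
opening: 22.8
```

Run:
```python
from look import *
s=manip.get_state();print(s["ee_pos"],s["wrist_force"],s["opening"],np.round(s["joints"],2),np.degrees(np.arctan2(s["orientation"][1][1],s["orientation"][0][1]))+90)
print(totool([678.3,-117.8,250]))
```

```text
[ 679.69759461 -118.27056739  111.4198022 ] [-0.38794622  0.02628491 -2.84907651] 22.775036296610416 [ 0.56  0.84 -0.82  1.48  0.66  1.11 -0.29] 95.67049324164408
[-13.86  -0.09  -0.05]
```

>>> move_arm:
  rows:
    - [-1, -0.1, 0, 0]
    - [-2, -0.1, 0, 0]
    - [-3.5, -0.1, 0, 0]
    - [-5, -0.1, 0, 0]
    - [-7, -0.1, 0, 0]
    - [-9.5, -0.1, 0, 0]
    - [-12, -0.1, 0, 0]
    - [-15, -0.1, 0, 0]
    - [-15, -0.1, 0, 0]

```text
time_s: 10.65
ee_pos: [680.3, -117.1, 269.4]
orientation: [[0.013, 0.995, 0.097], [-0.001, 0.097, -0.995], [-1.0, 0.013, 0.002]]
wrist_force: [0.4, 0.4, -4.1]
opening: 23.3
```

Run:
```python
from look import *
s=manip.get_state();print(s["ee_pos"],s["wrist_force"],s["time_s"])
for n in("scene","top"):
  manip.capture(n)
  for q in("blue_bin","green_bin"): print(n,q,[(np.round(r["centre"]).tolist(),round(r["confidence"],2)) for r in manip.place_of(n,q)[:3]])
im,d,W,c=snap("top"); hsv=cv2.cvtColor(im,cv2.COLOR_RGB2HSV)
for nm,lo,hi,y0 in(("green",50,75,300),("blue",100,120,-345)):
  m=((hsv[...,0]>=lo)&(hsv[...,0]<=hi)&(hsv[...,1]>120)&(abs(W[...,1]-y0)<190)&(W[...,0]<560)&(W[...,0]>300)&(W[...,2]>35)&(W[...,2]<50))
  P=W[m]; print(nm,len(P),cv2.minAreaRect(P[:,:2].astype(np.float32)))
```

```text
[ 680.30487659 -117.11346078  269.37930721] [ 0.36802072  0.36034198 -4.13679596] 10.65
scene blue_bin [([439.0, -347.0, -0.0], 0.96)]
scene green_bin [([444.0, 343.0, -2.0], 0.91)]
top blue_bin [([670.0, -37.0, 56.0], 0.62), ([674.0, -120.0, 153.0], 0.3)]
top green_bin [([446.0, 343.0, -3.0], 0.74)]
green 387 ((446.2996826171875, 341.86199951171875), (221.72377014160156, 129.59048461914062), 85.40042114257812)
blue 154 ((436.1922912597656, -344.9075012207031), (125.16095733642578, 221.89793395996094), 1.0619940757751465)
```

Run:
```python
from look import *
print(totool([437,-395,180]),totool([437,-395,106]))
im,d,W,c=snap("wrist","w6.png")
```

```text
[  7.98 -26.67  25.13] [ 15.38 -26.67  25.12]
```

View pics/w6.png

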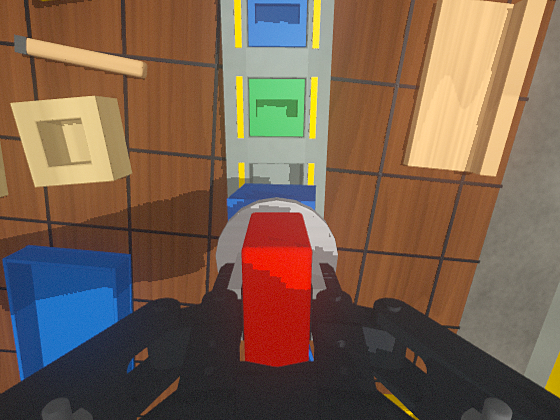

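w6: the blue plug hangs on the rod, with its edge visible at (272,195), and its port below is empty at (275,175). I'll carry it to the blue bin.

>>> move_arm:
  rows:
    - [0, -2.6, 2.5, 0]
    - [0, -5.2, 5, 0]
    - [0, -7.8, 7.5, 0]
    - [0, -10.4, 10, 0]
    - [0, -13, 12.5, 0]
    - [0, -15.6, 15, 0]
    - [0, -18.2, 17.5, 0]
    - [1, -20.8, 20, 0]
    - [2, -23.4, 22.4, 0]
    - [3, -25.5, 24.1, 0]
    - [4, -26.7, 25.1, 0]
    - [5, -26.7, 25.1, 0]

```text
time_s: 12.05
ee_pos: [432.8, -398.8, 208.1]
orientation: [[-0.002, 0.996, 0.092], [-0.002, 0.092, -0.996], [-1.0, -0.002, 0.001]]
wrist_force: [0.3, -0.6, -5.2]
opening: 23.0
```

```bash
cat >> look.py <<'E'
def bins():
    im,d,W,c=snap("top"); hsv=cv2.cvtColor(im,cv2.COLOR_RGB2HSV); o={}
    for nm,lo,hi,y0 in(("green",50,75,320),("blue",100,120,-345)):
      m=((hsv[...,0]>=lo)&(hsv[...,0]<=hi)&(hsv[...,1]>120)&(abs(W[...,1]-y0)<190)&(W[...,0]<560)&(W[...,0]>300)&(W[...,2]>35)&(W[...,2]<48))
      P=W[m]; o[nm]=cv2.minAreaRect(P[:,:2].astype(np.float32)); print(nm,len(P),o[nm])
def st():
    s=manip.get_state();print(np.round(s["ee_pos"],1),np.round(s["wrist_force"],1),round(s["opening"],1),round(s["time_s"],1),np.round(s["joints"],2),round(np.degrees(np.arctan2(s["orientation"][1][1],s["orientation"][0][1]))+90,1))
E
python3 - <<'E'
from look import *
st(); bins(); print(totool([437,-395,106]))
im,d,W,c=snap("wrist"); print([(np.round(r["centre"]).tolist(),r["confidence"]) for r in manip.place_of("wrist","blue_bin")])
E
```

```text
[ 432.8 -398.8  208.1] [ 0.3 -0.6 -5.2] 23.0 12.1 [ 1.26  0.62 -0.94  1.66  0.55  1.15  0.27] 95.3
green 374 ((446.2966613769531, 341.70263671875), (221.52703857421875, 129.79730224609375), 85.43788146972656)
blue 282 ((435.4827880859375, -343.97735595703125), (129.7498321533203, 218.54864501953125), 0.4406468868255615)
[10.05  0.33 -0.07]
[([431.0, -342.0, -2.0], 0.61)]
```

>>> move_arm:
  rows:
    - [3, 0.4, 0, 0]
    - [6, 0.4, 0, 0]
    - [8, 0.4, 0, 0]
    - [9, 0.4, 0, 0]
    - [9.8, 0.4, 0, 0]
    - [10.4, 0.4, 0, 0]
    - [10.4, 0.4, 0, 0]
    - [10.4, 0.4, 0, 0]

```text
time_s: 12.87
ee_pos: [442.3, -392.8, 106.2]
orientation: [[0.003, 0.995, 0.1], [0.001, 0.1, -0.995], [-1.0, 0.003, -0.001]]
wrist_force: [0.7, 0.8, -3.7]
opening: 23.1
```

Run:
```python
from look import *
st(); im,d,W,c=snap("wrist","w7.png")
hsv=cv2.cvtColor(im,cv2.COLOR_RGB2HSV); s=manip.get_state(); L=W-s["ee_pos"]
m=(hsv[...,0]>100)&(hsv[...,0]<120)&(hsv[...,1]>120)&(np.hypot(L[...,0],L[...,1])<45)
print(np.nanpercentile(W[...,2][m],[50,90,97]))
```

```text
[ 442.3 -392.8  106.2] [ 0.7  0.8 -3.7] 23.1 12.9 [ 1.2   0.73 -0.86  1.77  0.67  0.96  0.16] 95.7
[ 6.63243397 53.42827068 54.47141662]
```

View pics/w7.png

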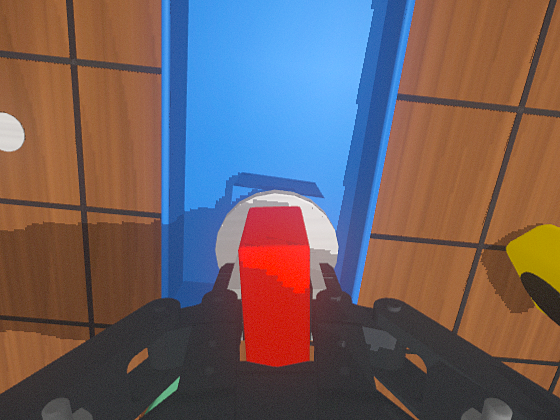

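w7: the plug's top edge shows at (235-323,175-195), with the top at z≈53, so it rests on the bin floor. It's turned slightly against the rod. I'll measure its yaw.

```bash
cat >> look.py <<'E'
def plugyaw():
    im,d,W,c=snap("wrist"); s=manip.get_state(); R=np.array(s["orientation"]); L=(W-s["ee_pos"])@R
    hsv=cv2.cvtColor(im,cv2.COLOR_RGB2HSV)
    m=(hsv[...,0]>45)&(hsv[...,0]<120)&(hsv[...,1]>100)&(np.hypot(L[...,1],L[...,2])<48)&(W[...,2]>50)&(W[...,2]<57)
    P=L[m][:,1:]; b={}
    P=P[P[:,1]<0]            # forward side (tool -z)
    e=[]
    for y in range(-40,40,2):
        q=P[(P[:,0]>=y)&(P[:,0]<y+2)]
        if len(q)>3: e.append((y+1,q[:,1].min()))
    e=np.array(e); print(len(P)); print(e.round(1).tolist()); print(cv2.minAreaRect(P.astype(np.float32)))
    return P
E
python3 - <<'E'
from look import *
plugyaw()
E
```

```text
540
[[-25.0, -25.5], [-23.0, -35.9], [-21.0, -35.9], [-19.0, -35.4], [-17.0, -35.4], [-15.0, -35.1], [-13.0, -34.7], [-11.0, -34.3], [-9.0, -34.3], [-7.0, -33.8], [-5.0, -33.4], [-3.0, -33.3], [15.0, -30.6], [17.0, -30.5], [19.0, -30.1], [21.0, -29.7], [23.0, -29.6], [25.0, -29.3], [27.0, -29.3], [29.0, -28.6]]
((1.9932479858398438, -29.167224884033203), (13.604165077209473, 53.112388610839844), 89.86524200439453)
```

Run:
```python
from look import *
st(); plugyaw(); st()
im,d,W,c=snap("wrist"); print(rod(im,W)); st()
```

```text
[ 442.2 -393.1  106.4] [ 0.3  1.5 -2.2] 23.0 13.0 [ 1.2   0.73 -0.86  1.77  0.67  0.96  0.16] 95.7
533
[[-25.0, -24.2], [-23.0, -36.0], [-21.0, -35.8], [-19.0, -35.6], [-17.0, -35.6], [-15.0, -35.2], [-13.0, -34.7], [-11.0, -34.6], [-9.0, -34.1], [-7.0, -33.8], [-5.0, -33.6], [-3.0, -33.3], [15.0, -30.6], [17.0, -30.5], [19.0, -30.0], [21.0, -29.7], [23.0, -29.4], [25.0, -29.0], [27.0, -28.9], [29.0, -28.6]]
((2.1095714569091797, -26.85553550720215), (52.48257064819336, 13.868230819702148), 5.092220306396484)
[ 442.1 -393.2  106.4] [ 0.4  0.3 -3.1] 22.7 13.0 [ 1.2   0.73 -0.86  1.77  0.67  0.96  0.16] 95.7
(np.float64(-27.504149828992155), ((1.0397701263427734, -7.6514739990234375), (50.3396110534668, 23.859325408935547), 88.03707885742188))
[ 442.  -393.2  106.2] [ 0.7  1.  -3.1] 23.1 13.1 [ 1.2   0.73 -0.86  1.77  0.67  0.96  0.16] 95.7
```

>>> move_arm:
  rows:
    - [0, 0, -0.3, 0]
    - [0, 0, -0.3, 8]
    - [0, 0, -0.3, 16]
    - [0, 0, -0.3, 24]
    - [0, 0, -0.3, 32]
    - [0, 0, -0.3, 40]
    - [0, 0, -0.3, 48]
    - [0, 0, -0.3, 56]
    - [0, 0, -0.3, 64]
    - [0, 0, -0.3, 71]
    - [0, 0, -0.3, 78]

```text
time_s: 13.98
ee_pos: [441.4, -390.1, 106.6]
orientation: [[0.002, 0.402, -0.915], [0.0, -0.915, -0.402], [-1.0, 0.001, -0.002]]
wrist_force: [-0.8, 0.6, -3.5]
opening: 23.1
```

Run:
```python
from look import *
st(); im,d,W,c=snap("wrist","w8.png"); plugyaw(); print(rod(im,W)); st()
```

```text
[ 441.4 -390.1  106.6] [-0.8  0.6 -3.5] 23.1 14.0 [ 1.01  0.64 -0.52  1.78  0.41  0.83 -0.87] 23.7
96
[[-17.0, -32.0], [-15.0, -35.5], [-13.0, -36.1], [-11.0, -34.9], [-9.0, -34.3]]
((-12.906871795654297, -33.533939361572266), (5.360269546508789, 10.47386360168457), 74.64668273925781)
(np.float64(-27.239743745438037), ((-0.6803016662597656, -7.985740661621094), (50.271183013916016, 23.832624435424805), 88.31875610351562))
[ 441.6 -390.2  106.7] [-0.2 -0.3 -3.3] 23.1 14.1 [ 1.01  0.64 -0.52  1.78  0.41  0.83 -0.86] 24.0
```

View pics/w8.png

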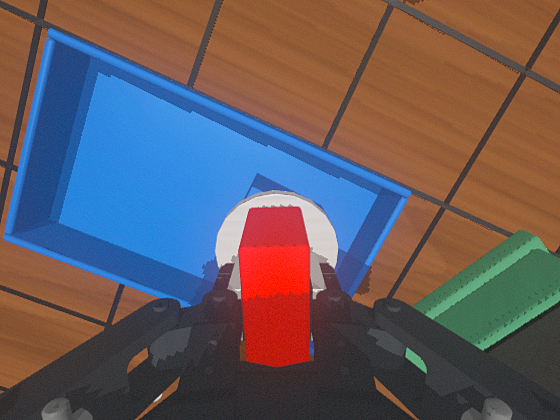

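The corner of the plug at (258,175) fits an unturned plug centred under the rod. I'll finish the turn into line.

>>> move_arm:
  rows:
    - [0, 0, 0, 7]
    - [0, 0, 0, 14]
    - [0, 0, 0, 21]
    - [0, 0, 0, 28]
    - [0, 0, 0, 28]
    - [0, 0, 0, 28]
    - [0, 0, 0, 28]

```text
time_s: 14.67
ee_pos: [441.5, -390.2, 106.8]
orientation: [[0.002, -0.064, -0.998], [-0.001, -0.998, 0.064], [-1.0, 0.0, -0.002]]
wrist_force: [-1.0, 0.6, -3.4]
opening: 23.2
```

Run:
```python
from look import *
st(); plugyaw()
```

```text
[ 441.5 -390.2  106.8] [-1.   0.6 -3.4] 23.2 14.7 [ 0.93  0.62 -0.39  1.78  0.31  0.8  -1.24] -3.7
96
[[-29.0, -26.3], [-27.0, -26.2], [-25.0, -26.3], [-23.0, -26.4], [21.0, -26.2], [23.0, -26.2]]
((-2.953838348388672, -25.403263092041016), (5.831070899963379, 52.109649658203125), 85.49591827392578)
```

>>> move_arm:
  rows:
    - [0, -0.2, 0, 1]
    - [-0.6, -0.2, 0, 1]
    - [-1.2, -0.2, 0, 1]
    - [-2, -0.2, 0, 1]
    - [-3, -0.2, 0, 1]
    - [-3, -0.2, 0, 1]

```text
time_s: 15.22
ee_pos: [442.9, -388.9, 139.5]
orientation: [[0.006, -0.083, -0.997], [-0.003, -0.997, 0.083], [-1.0, 0.003, -0.006]]
wrist_force: [1.1, -0.6, -2.9]
opening: 22.7
```

Run:
```python
from look import *
st(); P=plugyaw()
im,d,W,c=snap("wrist"); print(rod(im,W))
```

```text
[ 442.9 -388.9  139.5] [ 1.1 -0.6 -2.9] 22.7 15.2 [ 0.93  0.57 -0.4   1.75  0.28  0.87 -1.24] -4.7
278
[[-27.0, -24.9], [-25.0, -24.8], [-23.0, -24.8], [-21.0, -24.9], [-19.0, -25.0], [-17.0, -25.1], [-15.0, -25.1], [-13.0, -25.2], [9.0, -25.5], [11.0, -25.6], [13.0, -25.6], [15.0, -25.6], [17.0, -25.6], [19.0, -25.8], [21.0, -25.6], [23.0, -25.8]]
((-1.9678611755371094, -21.652095794677734), (7.510390281677246, 52.003273010253906), 88.7435073852539)
(np.float64(-28.177721325112266), ((0.1949167251586914, -8.240211486816406), (50.19362258911133, 26.26500701904297), 88.39556884765625))
```

The plug stayed in the bin and the rod is free. Next is the second blue plug.

>>> move_arm:
  rows:
    - [-3, 0, 0, 0]
    - [-6, -2, -0.8, 0]
    - [-6, -5.8, -2.4, 0]
    - [-6, -9.5, -3.9, 0]
    - [-6, -13.3, -5.5, 0]
    - [-6, -17, -7, 0]
    - [-6, -20.8, -8.6, 0]
    - [-6, -24.5, -10.1, 0]
    - [-6, -28.2, -11.6, -3]
    - [-6, -32, -13.2, -6]
    - [-6, -35.7, -14.7, -8.4]
    - [-6, -39.4, -16.2, -8.4]

```text
time_s: 16.32
ee_pos: [636.5, -7.4, 197.5]
orientation: [[0.004, 0.066, -0.998], [-0.002, -0.998, -0.066], [-1.0, 0.002, -0.004]]
wrist_force: [0.5, -0.4, -3.6]
opening: 23.3
```

Run:
```python
from look import *
manip.capture("top");manip.capture("top")
st(); print(totool([663.5,42,165]))
```

```text
[637.9   1.2 197.8] [-0.1  1.  -2.8] 23.2 16.4 [ 0.24  0.59 -0.47  1.54  0.29  1.07 -1.8 ] 4.3
[ 3.32 -3.87 -2.84]
```

>>> move_arm:
  rows:
    - [1, -2, -1.4, 0]
    - [2, -3.9, -2.8, 0.5]
    - [3, -3.9, -2.8, 0.5]
    - [3.3, -3.9, -2.8, 0.5]
    - [3.3, -3.9, -2.8, 0.5]
    - [3.3, -3.9, -2.8, 0.5]

```text
time_s: 16.92
ee_pos: [662.8, 40.7, 165.0]
orientation: [[0.005, 0.064, -0.998], [0.004, -0.998, -0.064], [-1.0, -0.004, -0.006]]
wrist_force: [0.2, -0.1, -2.9]
opening: 23.1
```

```bash
cat >> look.py <<'E'
def align():
    st(); im,d,W,c=snap("wrist"); st()
    for o in slots(im,W,c): print(o)
    print(rod(im,W)); return im
E
python3 - <<'E'
from look import *
align(); print(totool([663.5,42,110]))
E
```

```text
[662.8  40.7 165. ] [ 0.2 -0.1 -2.9] 23.1 16.9 [ 0.16  0.66 -0.45  1.51  0.31  1.04 -1.87] 3.7
[663.1  40.7 165.5] [ 0.9  0.4 -3. ] 23.0 17.0 [ 0.16  0.66 -0.45  1.51  0.31  1.04 -1.87] 3.7
('green', [670.7, -38.3], [53.5, 52.9], 5.5, 59.8, [384, 214])
('green', [655.9, 121.6], [53.3, 53.4], 5.2, 59.8, [169, 219])
('blue', [684.4, 43.5], [11.9, 51.6], 3.8, 59.8, [277, 188])
(np.float64(-26.775942164706183), ((-1.0586824417114258, -7.272626876831055), (50.473052978515625, 23.755630493164062), 88.15349578857422))
[ 5.55 -0.11 -0.02]
```

>>> move_arm:
  rows:
    - [2, -0.1, 0, 0]
    - [3, -0.1, 0, 0]
    - [3.8, -0.1, 0, 0]
    - [4.6, -0.1, 0, 0]
    - [5.4, -0.1, 0, 0]
    - [5.6, -0.1, 0, 0]
    - [5.6, -0.1, 0, 0]

```text
time_s: 17.55
ee_pos: [662.7, 41.3, 108.4]
orientation: [[0.004, 0.064, -0.998], [0.004, -0.998, -0.064], [-1.0, -0.004, -0.005]]
wrist_force: [-1.2, -0.6, -4.1]
opening: 23.0
```

>>> move_arm:
  rows:
    - [0, 0, 0, -7]
    - [0, 0, 0, -14]
    - [0, 0, 0, -21]
    - [0, 0, 0, -28]
    - [0, 0, 0, -35]
    - [0, 0, 0, -42]
    - [0, 0, 0, -49]
    - [0, 0, 0, -56]
    - [0, 0, 0, -63]
    - [0, 0, 0, -70]
    - [0, 0, 0, -77]
    - [0, 0, 0, -84]

```text
time_s: 18.55
ee_pos: [663.9, 40.1, 108.7]
orientation: [[0.006, 0.999, -0.037], [0.003, -0.037, -0.999], [-1.0, 0.006, -0.003]]
wrist_force: [2.0, -1.5, -4.0]
opening: 23.1
```

>>> move_arm:
  rows:
    - [0, 0, 0, -7]
    - [0, 0, 0, -7]
    - [0, 0, 0, -7]

```text
time_s: 18.8
ee_pos: [664.3, 39.7, 108.6]
orientation: [[0.006, 0.997, 0.081], [0.004, 0.081, -0.997], [-1.0, 0.007, -0.003]]
wrist_force: [0.0, 0.2, -4.0]
opening: 23.1
```

>>> move_arm:
  rows:
    - [-1, 0, 0, 0]
    - [-2, 0, 0, 0]
    - [-3.5, 0, 0, 0]
    - [-5, 0, 0, 0]
    - [-7, 0, 0, 0]
    - [-9.5, 0, 0, 0]
    - [-12, 0, 0, 0]
    - [-15, 0, 0, 0]
    - [-15, 0, 0, 0]
    - [-15, 0, 0, 0]

```text
time_s: 19.63
ee_pos: [663.7, 40.1, 260.8]
orientation: [[0.01, 0.997, 0.08], [0.004, 0.08, -0.997], [-1.0, 0.011, -0.003]]
wrist_force: [-0.8, -1.9, -3.4]
opening: 22.7
```

Run:
```python
from look import *
bins(); manip.capture("wrist"); align(); print(totool([436.5,-295,200]))
```

```text
green 367 ((446.6427307128906, 342.42864990234375), (222.22528076171875, 130.28211975097656), 85.35183715820312)
blue 211 ((435.4949951171875, -362.04150390625), (129.79190063476562, 187.23463439941406), 0.9123265743255615)
[662.7  38.8 257.3] [-2.3  6.6 -5.6] 23.2 19.7 [ 0.38  0.68 -0.93  1.37  0.55  1.34 -0.47] 94.6
[662.5  38.7 256.8] [-0.1  0.8 -8.5] 22.7 19.8 [ 0.38  0.69 -0.93  1.37  0.55  1.34 -0.47] 94.6
('green', [656.3, 121.5], [51.5, 51.8], 5.4, 59.8, [273, 105])
(np.float64(-21.314370774867655), ((1.713871955871582, -5.681255340576172), (25.97242546081543, 56.59078598022461), 0.2590665817260742))
[  5.5  -25.24  31.45]
```

Run:
```python
from look import *
im=align(); cv2.imwrite("pics/w9.png",im[:,:,::-1])
```

```text
[662.5  38.7 256.8] [-0.1  0.8 -8.5] 22.7 19.8 [ 0.38  0.69 -0.93  1.37  0.55  1.34 -0.47] 94.6
[662.5  38.5 256.6] [ 1.1  2.7 -7.6] 23.5 19.8 [ 0.38  0.69 -0.93  1.37  0.55  1.34 -0.47] 94.6
('green', [656.1, 121.5], [51.5, 51.6], 4.9, 59.8, [273, 105])
(np.float64(-20.15488978209451), ((1.6708946228027344, -3.94915771484375), (54.88182830810547, 26.6351318359375), 89.91886901855469))
```

View pics/w9.png

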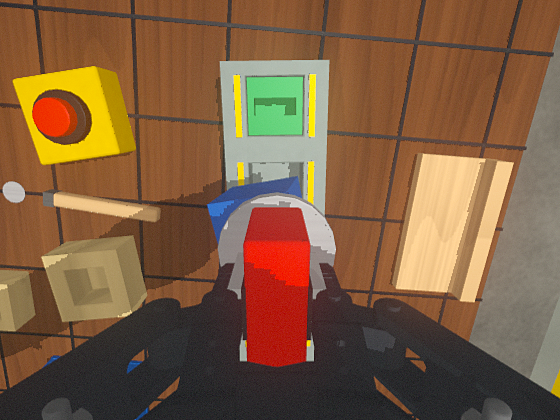

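w9: the blue plug hangs on the rod, its edge at (255,195) turned about 12°, and its port is empty. The rod seems to have slipped a few mm in the jaws, so I'll firm up the grip and recheck.

>>> move_arm:
  rows:
    - [0, 0, 0, 0]
    - [0, 0, 0, 0]
    - [0, 0, 0, 0]
  jaw: 1
  newtons: 115

```text
time_s: 20.08
ee_pos: [662.3, 38.5, 255.6]
orientation: [[0.002, 0.997, 0.08], [0.003, 0.08, -0.997], [-1.0, 0.002, -0.003]]
wrist_force: [1.1, 8.4, -9.5]
opening: 21.9
```

Run:
```python
from look import *
align();align(); bins();print(totool([436.5,-295,200]))
im,d,W,c=snap("wrist"); s=manip.get_state(); R=np.array(s["orientation"]); L=(W-s["ee_pos"])@R
hsv=cv2.cvtColor(im,cv2.COLOR_RGB2HSV)
m=(hsv[...,0]>100)&(hsv[...,0]<120)&(hsv[...,1]>100)&(np.hypot(L[...,1],L[...,2])<48)&(W[...,2]>100)
print("plug top z rel TCP",np.percentile(L[m][:,0],[3,20,50]))
```

```text
[662.3  38.5 255.6] [ 1.1  8.4 -9.5] 21.9 20.1 [ 0.38  0.69 -0.93  1.38  0.55  1.34 -0.47] 94.6
[662.4  39.2 256.1] [-1.4  4.7 -7.7] 21.5 20.1 [ 0.38  0.69 -0.93  1.38  0.54  1.34 -0.47] 94.6
('green', [656.1, 121.7], [51.3, 51.4], 5.7, 59.8, [273, 101])
(np.float64(-11.51281945532608), ((1.0441474914550781, -15.560613632202148), (51.88924789428711, 24.155765533447266), 89.52867889404297))
[662.4  39.2 256.1] [-1.4  4.7 -7.7] 21.5 20.1 [ 0.38  0.69 -0.93  1.38  0.54  1.34 -0.47] 94.6
[662.4  39.2 256.3] [-1.1 -1.6 -7.8] 21.0 20.2 [ 0.38  0.69 -0.93  1.37  0.55  1.34 -0.47] 94.6
('green', [655.9, 125.1], [51.9, 44.1], 4.8, 59.9, [274, 100])
(np.float64(-7.605660538539804), ((1.1445865631103516, -15.00042724609375), (48.682151794433594, 23.87254524230957), 89.35077667236328))
green 365 ((446.4209289550781, 341.6435546875), (221.36209106445312, 129.80841064453125), 85.41011810302734)
blue 226 ((435.5247497558594, -361.57025146484375), (129.79922485351562, 187.24546813964844), 0.5007253289222717)
[  5.47 -25.24  31.49]
plug top z rel TCP [86.26288646 88.7941841  91.92320364]
```

```bash
cat >> look.py <<'E'
def pose(im,W):
    s=manip.get_state(); R=np.array(s["orientation"]); hsv=cv2.cvtColor(im,cv2.COLOR_RGB2HSV); L=(W-s["ee_pos"])@R
    m=((hsv[...,0]<8)|(hsv[...,0]>172))&(hsv[...,1]>150)&(abs(L[...,1])<30)&(abs(L[...,2])<70)&(L[...,0]<10)&(L[...,0]>-60)
    P=L[m]; u=[]
    for z in range(-50,20,5):
        q=P[(P[:,2]>=z)&(P[:,2]<z+5)]
        if len(q)>10: u.append((z,round(np.percentile(q[:,0],10),1),round(np.median(q[:,1]),1)))
    print("handle top profile (z, height, y):",u)
E
python3 - <<'E'
from look import *
st(); im,d,W,c=snap("wrist","w10.png"); pose(im,W); st()
s=manip.get_state(); print(s["ft_torque"],s["joint_torque"])
E
```

```text
[662.4  38.6 256.5] [ 1.  -0.6 -6.4] 20.8 20.3 [ 0.38  0.69 -0.93  1.37  0.55  1.34 -0.47] 94.6
handle top profile (z, height, y): [(-40, np.float64(5.0), np.float64(1.0)), (-35, np.float64(4.8), np.float64(0.6)), (-30, np.float64(4.8), np.float64(0.6)), (-25, np.float64(5.0), np.float64(1.1)), (-20, np.float64(5.0), np.float64(1.1)), (-15, np.float64(5.0), np.float64(0.6)), (-10, np.float64(5.0), np.float64(1.1)), (-5, np.float64(5.0), np.float64(1.1)), (0, np.float64(5.1), np.float64(1.5)), (5, np.float64(5.2), np.float64(1.1)), (10, np.float64(5.3), np.float64(1.1)), (15, np.float64(5.4), np.float64(1.6))]
[662.5  38.1 256.4] [ 0.9 -0.7 -6.7] 20.6 20.3 [ 0.38  0.69 -0.93  1.37  0.55  1.34 -0.47] 94.6
[-1.02076102  0.08704424 -0.50837622] [-1.13514170e+00 -7.00269198e+01 -1.50070274e+01 -2.50160712e+01
 -4.64131348e-01 -2.01219600e-01  3.40513223e-03]
```

View pics/w10.png

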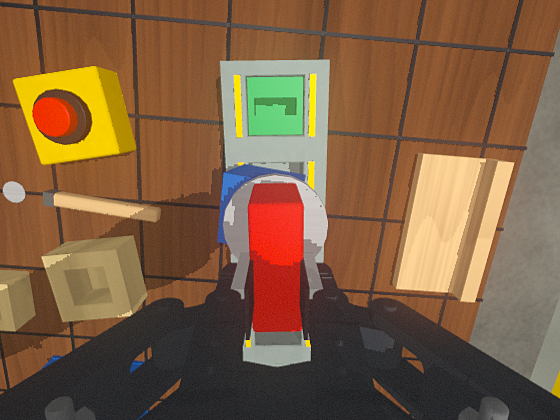

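The handle is being squeezed out of the jaws: its top is now below the TCP. I'll ease the grip and lower at once, so the twisted plug lands on top of the beam with the rod standing on its collar.

>>> move_arm:
  rows:
    - [4, 0, -0.3, 0]
    - [6.8, 0, -0.3, 0]
    - [7.2, 0, -0.3, 0]
    - [7.2, 0, -0.3, 0]
  jaw: 1.5
  newtons: 40

```text
time_s: 20.67
ee_pos: [662.0, 40.9, 184.0]
orientation: [[0.001, 0.997, 0.08], [0.001, 0.08, -0.997], [-1.0, 0.002, -0.001]]
wrist_force: [-0.8, 0.3, -4.2]
opening: 20.5
```

Run:
```python
from look import *
st(); im,d,W,c=snap("wrist","w11.png"); pose(im,W); st()
```

```text
[662.   40.9 184. ] [-0.8  0.3 -4.2] 20.5 20.7 [ 0.37  0.74 -0.9   1.48  0.6   1.21 -0.53] 94.6
handle top profile (z, height, y): [(-40, np.float64(4.4), np.float64(0.2)), (-35, np.float64(4.3), np.float64(0.2)), (-30, np.float64(4.4), np.float64(-0.2)), (-25, np.float64(4.6), np.float64(0.2)), (-20, np.float64(4.8), np.float64(0.2)), (-15, np.float64(5.0), np.float64(0.6)), (-10, np.float64(5.1), np.float64(1.1)), (-5, np.float64(5.2), np.float64(0.6)), (0, np.float64(5.5), np.float64(0.6)), (5, np.float64(5.6), np.float64(0.6)), (10, np.float64(5.8), np.float64(1.1)), (15, np.float64(6.1), np.float64(0.6))]
[662.5  41.2 184.8] [-0.8 -5.1 -3.5] 20.6 20.7 [ 0.37  0.74 -0.9   1.48  0.6   1.21 -0.53] 94.6
```

View pics/w11.png

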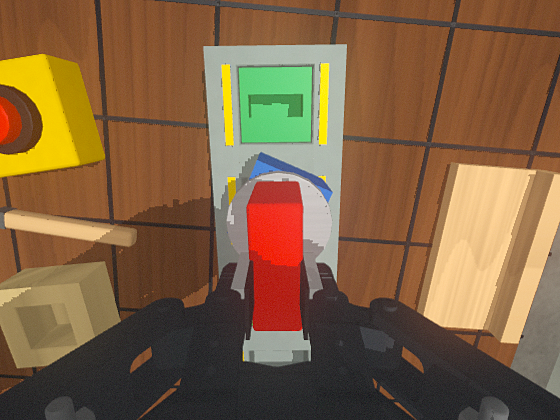

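w11: the plug sits twisted on the beam top at (290,175), and the rod stands upright in it (tip at z≈77). I'll set it down fully, release and regrip the handle at full depth.

>>> move_arm:
  rows:
    - [0.2, 0, 0, 0]
    - [0.4, 0, 0, 0]
    - [0.4, 0, 0, 0]
  newtons: 25

```text
time_s: 20.97
ee_pos: [663.8, 41.4, 182.3]
orientation: [[0.006, 0.997, 0.08], [0.002, 0.08, -0.997], [-1.0, 0.007, -0.002]]
wrist_force: [0.8, -0.4, 3.2]
opening: 20.7
```

>>> move_arm:
  rows:
    - [0, 0, 0, 0]
    - [0, 0, 0, 0]
    - [0, 0, 0, 0]
    - [0, 0, 0, 0]
  jaw: 5

```text
time_s: 21.3
ee_pos: [663.8, 41.4, 182.4]
orientation: [[0.007, 0.997, 0.08], [0.002, 0.08, -0.997], [-1.0, 0.007, -0.002]]
wrist_force: [0.0, 0.4, 0.2]
opening: 50.0
```

Run:
```python
from look import *
im,d,W,c=snap("wrist"); pose(im,W); st()
s=manip.get_state(); L=(W-s["ee_pos"])@np.array(s["orientation"]); hsv=cv2.cvtColor(im,cv2.COLOR_RGB2HSV)
m=(hsv[...,0]>100)&(hsv[...,0]<120)&(hsv[...,1]>100)&(np.hypot(L[...,1],L[...,2])<60)&(W[...,2]>90)
P=L[m]; print("plug",len(P),np.percentile(W[...,2][m],[5,50,95]),cv2.minAreaRect(P[:,1:].astype(np.float32)))
m=((hsv[...,0]<8)|(hsv[...,0]>172))&(hsv[...,1]>150)&(abs(L[...,1])<40)&(abs(L[...,2])<70)&(W[...,2]>165)
rc=cv2.minAreaRect(L[m][:,1:].astype(np.float32)); print("handle",np.percentile(W[...,2][m],[5,50,95]),rc)
```

```text
handle top profile (z, height, y): [(-45, np.float64(5.1), np.float64(0.9)), (-40, np.float64(4.6), np.float64(0.3)), (-35, np.float64(4.6), np.float64(0.3)), (-30, np.float64(4.6), np.float64(0.3)), (-25, np.float64(4.7), np.float64(0.3)), (-20, np.float64(4.6), np.float64(0.3)), (-15, np.float64(4.7), np.float64(0.7)), (-10, np.float64(4.8), np.float64(0.7)), (-5, np.float64(4.8), np.float64(0.3)), (0, np.float64(4.9), np.float64(0.3)), (5, np.float64(5.0), np.float64(0.7)), (10, np.float64(5.0), np.float64(0.7)), (15, np.float64(5.1), np.float64(0.7))]
[663.7  41.4 182.3] [-0.1  0.6 -0.3] 49.9 21.4 [ 0.37  0.75 -0.89  1.48  0.6   1.2  -0.53] 94.6
plug 362 [ 92.14279142 108.51952391 110.37027763] ((-3.7186279296875, -17.724519729614258), (58.55448532104492, 106.04150390625), 89.51249694824219)
handle [175.23133734 176.75194584 177.7980988 ] ((0.5304021835327148, -9.833511352539062), (63.9123420715332, 23.701597213745117), 89.52864074707031)
```

>>> move_arm:
  rows:
    - [0, 0, -1, 0]
    - [1.5, 0, -1, 0]
    - [2.8, 0, -1, 0]
    - [3.4, 0, -1, 0]
    - [3.4, 0, -1, 0]
    - [3.4, 0, -1, 0]

```text
time_s: 21.85
ee_pos: [662.9, 51.3, 147.8]
orientation: [[0.005, 0.997, 0.079], [0.002, 0.079, -0.997], [-1.0, 0.005, -0.002]]
wrist_force: [-0.9, -0.7, 0.5]
opening: 49.8
```

>>> move_arm:
  rows:
    - [0, 0, 0, 0]
    - [0, 0, 0, 0]
    - [0, 0, 0, 0]
    - [0, 0, 0, 0]
    - [0, 0, 0, 0]
    - [0, 0, 0, 0]
  jaw: 1.5
  newtons: 80

```text
time_s: 22.35
ee_pos: [663.0, 51.4, 148.4]
orientation: [[0.006, 0.997, 0.079], [0.002, 0.079, -0.997], [-1.0, 0.006, -0.002]]
wrist_force: [-1.8, -0.1, 4.8]
opening: 23.2
```

>>> move_arm:
  rows:
    - [-1, 0, 0, 0]
    - [-2, 0, 0, 0]
    - [-3.5, 0, 0, 0]
    - [-5, 0, 0, 0]
    - [-6, 0, 0, 0]
    - [-6, 0, 0, 0]
    - [-6, 0, 0, 0]

```text
time_s: 22.93
ee_pos: [662.9, 51.5, 209.1]
orientation: [[0.007, 0.997, 0.079], [0.002, 0.079, -0.997], [-1.0, 0.007, -0.002]]
wrist_force: [0.4, -0.1, -3.8]
opening: 23.2
```

Run:
```python
from look import *
for i in range(2):
    im,d,W,c=snap("wrist"); pose(im,W); st()
```

```text
handle top profile (z, height, y): [(-40, np.float64(-7.1), np.float64(-1.2)), (-35, np.float64(-29.0), np.float64(3.1)), (-30, np.float64(-29.3), np.float64(2.5)), (-25, np.float64(-29.1), np.float64(2.2)), (-20, np.float64(-28.9), np.float64(2.0)), (-15, np.float64(-28.9), np.float64(1.9)), (-10, np.float64(-28.5), np.float64(1.9)), (-5, np.float64(-28.4), np.float64(1.5)), (0, np.float64(-28.1), np.float64(1.5)), (5, np.float64(-28.0), np.float64(1.5)), (10, np.float64(-27.8), np.float64(1.2)), (15, np.float64(-27.2), np.float64(1.9))]
[662.5  51.1 208.2] [-0.4  0.  -3.3] 23.0 23.0 [ 0.36  0.72 -0.91  1.45  0.58  1.25 -0.52] 94.6
handle top profile (z, height, y): [(-40, np.float64(-3.2), np.float64(-3.1)), (-35, np.float64(-28.4), np.float64(2.7)), (-30, np.float64(-28.9), np.float64(2.0)), (-25, np.float64(-28.7), np.float64(2.0)), (-20, np.float64(-28.5), np.float64(2.0)), (-15, np.float64(-28.5), np.float64(1.7)), (-10, np.float64(-28.1), np.float64(1.3)), (-5, np.float64(-27.9), np.float64(1.7)), (0, np.float64(-27.7), np.float64(1.3)), (5, np.float64(-27.6), np.float64(1.2)), (10, np.float64(-27.3), np.float64(1.2)), (15, np.float64(-26.8), np.float64(1.5))]
[662.3  51.  207.8] [-0.5 -0.4 -2.7] 22.8 23.0 [ 0.36  0.72 -0.9   1.45  0.58  1.25 -0.52] 94.6
```

Run:
```python
from look import *
for i in range(3):
    im,d,W,c=snap("wrist","w12.png"); pose(im,W); st()
```

```text
handle top profile (z, height, y): [(-40, np.float64(-1.3), np.float64(-3.0)), (-35, np.float64(-28.2), np.float64(2.5)), (-30, np.float64(-28.6), np.float64(1.8)), (-25, np.float64(-28.5), np.float64(1.8)), (-20, np.float64(-28.2), np.float64(1.9)), (-15, np.float64(-28.2), np.float64(1.5)), (-10, np.float64(-27.9), np.float64(1.5)), (-5, np.float64(-27.7), np.float64(1.2)), (0, np.float64(-27.4), np.float64(1.2)), (5, np.float64(-27.3), np.float64(0.8)), (10, np.float64(-27.0), np.float64(1.0)), (15, np.float64(-26.5), np.float64(1.2))]
[662.3  51.  207.6] [ 0.3 -0.3 -3.9] 23.2 23.1 [ 0.36  0.72 -0.9   1.45  0.58  1.25 -0.52] 94.6
handle top profile (z, height, y): [(-40, np.float64(0.6), np.float64(-4.0)), (-35, np.float64(-28.0), np.float64(2.3)), (-30, np.float64(-28.5), np.float64(2.1)), (-25, np.float64(-28.3), np.float64(1.8)), (-20, np.float64(-28.1), np.float64(1.5)), (-15, np.float64(-28.1), np.float64(1.5)), (-10, np.float64(-27.7), np.float64(1.5)), (-5, np.float64(-27.5), np.float64(1.5)), (0, np.float64(-27.4), np.float64(1.2)), (5, np.float64(-27.1), np.float64(1.2)), (10, np.float64(-27.0), np.float64(0.8)), (15, np.float64(-26.5), np.float64(1.2))]
[662.2  51.  207.5] [ 0.7 -0.2 -2.9] 23.1 23.1 [ 0.36  0.72 -0.9   1.45  0.58  1.25 -0.52] 94.6
handle top profile (z, height, y): [(-40, np.float64(-0.5), np.float64(-3.0)), (-35, np.float64(-27.9), np.float64(2.2)), (-30, np.float64(-28.4), np.float64(1.7)), (-25, np.float64(-28.2), np.float64(1.7)), (-20, np.float64(-28.0), np.float64(1.4)), (-15, np.float64(-28.0), np.float64(1.4)), (-10, np.float64(-27.6), np.float64(1.4)), (-5, np.float64(-27.3), np.float64(1.4)), (0, np.float64(-27.2), np.float64(0.9)), (5, np.float64(-27.0), np.float64(0.7)), (10, np.float64(-26.9), np.float64(0.9)), (15, np.float64(-26.4), np.float64(1.5))]
[662.3  51.1 207.6] [-0.1 -0.7 -3.1] 23.1 23.2 [ 0.36  0.72 -0.91  1.45  0.58  1.25 -0.52] 94.6
```

View pics/w12.png

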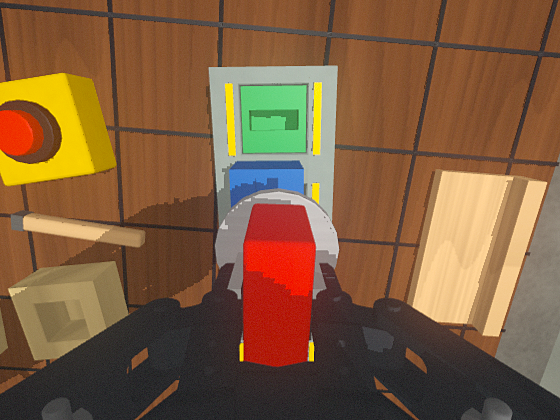

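w12: the rod came up alone. The blue plug stands at (267,178) on the beam with its slot at (270,184). I'll measure it.

```bash
cat >> look.py <<'E'
def plugtop(lo,hi,h0=100,h1=120,c0=None,r=60):
    im,d,W,c=snap("wrist"); s=manip.get_state()
    c0=np.array(s["ee_pos"])[:2] if c0 is None else np.array(c0)
    hsv=cv2.cvtColor(im,cv2.COLOR_RGB2HSV)
    m=(hsv[...,0]>h0)&(hsv[...,0]<h1)&(hsv[...,1]>100)&(np.hypot(W[...,0]-c0[0],W[...,1]-c0[1])<r)&(W[...,2]>lo)&(W[...,2]<hi)
    P=W[m]; print("z",np.percentile(P[:,2],[2,20,50,80,98]).round(1),len(P)); rc=cv2.minAreaRect(P[:,:2].astype(np.float32)); print(rc,cv2.boxPoints(rc).round(1).tolist()); return P
E
python3 - <<'E'
from look import *
plugtop(63,140,c0=[663,50])
plugtop(103,114,c0=[663,50])
E
```

```text
z [ 69.5  85.  108.5 109.3 110.1] 2284
((655.130126953125, 75.39031982421875), (51.92900466918945, 27.73073387145996), 6.040344715118408) [[627.9000244140625, 86.4000015258789], [630.7999877929688, 58.900001525878906], [682.4000244140625, 64.30000305175781], [679.5, 91.9000015258789]]
z [105.1 108.3 108.9 109.4 110.3] 1591
((655.0740966796875, 75.48986053466797), (52.124908447265625, 27.299083709716797), 5.8509039878845215) [[627.7999877929688, 86.4000015258789], [630.5, 59.29999923706055], [682.4000244140625, 64.5999984741211], [679.5999755859375, 91.69999694824219]]
```

>>> move_arm:
  rows:
    - [0, 0, -0.3, 7]
    - [0, -0.2, -0.6, 14]
    - [0, -0.4, -0.9, 21]
    - [0, -0.6, -1.2, 28]
    - [0, -0.7, -1.3, 35]
    - [0, -0.7, -1.3, 42]
    - [0, -0.7, -1.3, 49]
    - [0, -0.7, -1.3, 56]
    - [0, -0.7, -1.3, 63]
    - [0, -0.7, -1.3, 70]
    - [0, -0.7, -1.3, 77]
    - [0, -0.7, -1.3, 84]

```text
time_s: 24.28
ee_pos: [654.3, 63.8, 207.6]
orientation: [[0.004, 0.178, -0.984], [0.002, -0.984, -0.178], [-1.0, -0.001, -0.005]]
wrist_force: [0.5, -0.1, -4.1]
opening: 22.9
```

>>> move_arm:
  rows:
    - [0, 0, 0, 5]
    - [0, 0, 0, 5]
    - [0, 0, 0, 5]

```text
time_s: 24.53
ee_pos: [654.1, 64.1, 207.4]
orientation: [[0.004, 0.095, -0.995], [0.002, -0.995, -0.095], [-1.0, -0.002, -0.004]]
wrist_force: [0.4, -0.0, -3.5]
opening: 22.9
```

Run:
```python
from look import *
st();im,d,W,c=snap("wrist"); pose(im,W); plugtop(103,114,c0=[657,63]); st(); print(totool([654.6,63.2,155]))
```

```text
[654.1  64.1 207.4] [ 0.4 -0.  -3.5] 22.9 24.5 [ 0.15  0.62 -0.5   1.47  0.31  1.13 -1.88] 5.4
handle top profile (z, height, y): [(-40, np.float64(-6.1), np.float64(-3.5)), (-35, np.float64(-28.0), np.float64(0.8)), (-30, np.float64(-28.4), np.float64(-0.3)), (-25, np.float64(-28.2), np.float64(0.0)), (-20, np.float64(-28.0), np.float64(-0.3)), (-15, np.float64(-28.0), np.float64(-0.6)), (-10, np.float64(-27.6), np.float64(-0.6)), (-5, np.float64(-27.4), np.float64(-0.9)), (0, np.float64(-27.2), np.float64(-0.9)), (5, np.float64(-27.0), np.float64(-1.3)), (10, np.float64(-26.7), np.float64(-0.9)), (15, np.float64(-26.0), np.float64(-0.6))]
z [103.9 107.8 108.6 109.3 110.1] 682
((677.618896484375, 64.09561157226562), (12.172811508178711, 52.24193572998047), 1.8079379796981812) [[670.7000122070312, 90.0], [672.4000244140625, 37.79999923706055], [684.5, 38.20000076293945], [682.9000244140625, 90.4000015258789]]
[654.2  63.9 207.4] [-0.4 -0.5 -3.3] 23.2 24.6 [ 0.15  0.62 -0.5   1.47  0.31  1.13 -1.88] 5.4
[ 5.24  0.09 -0.01]
```

>>> move_arm:
  rows:
    - [1.5, 0.1, -0.1, 0]
    - [2.2, 0.1, -0.1, 0]
    - [2.7, 0.1, -0.1, 0]
    - [3.2, 0.1, -0.1, 0]
    - [3.2, 0.1, -0.1, 0]

```text
time_s: 25.05
ee_pos: [658.8, 63.0, 183.0]
orientation: [[0.016, 0.095, -0.995], [0.002, -0.996, -0.095], [-1.0, -0.001, -0.016]]
wrist_force: [-7.2, -2.7, 39.1]
opening: 23.4
```

>>> move_arm:
  rows:
    - [-0.8, 0, 0, 0]
    - [-1.6, 0, 0, 0]
    - [-2, 0, 0, 0]
    - [-2, 0, 0, 0]

```text
time_s: 25.38
ee_pos: [658.5, 63.1, 203.3]
orientation: [[0.016, 0.095, -0.995], [0.002, -0.995, -0.095], [-1.0, -0.001, -0.016]]
wrist_force: [-0.0, 0.4, -3.9]
opening: 23.1
```

Run:
```python
from look import *
st();im,d,W,c=snap("wrist","w13.png"); pose(im,W); plugtop(103,114,c0=[657,63]); st()
im,d=manip.capture("top"); K,R,o=cam("top"); u=proj((K,R,o),[657,63,109]).astype(int); cr=im[max(0,u[1]-50):u[1]+50,u[0]-50:u[0]+50]
im2,d2=manip.capture("scene"); u=proj(cam("scene"),[657,63,109]).astype(int); cr2=im2[u[1]-50:u[1]+50,u[0]-50:u[0]+50]
w=cv2.resize(im,(560,420))
cv2.imwrite("pics/w13.png",np.hstack([cv2.resize(cr,(400,400),interpolation=2),cv2.resize(cr2,(400,400),interpolation=2)])[:,:,::-1])
```

```text
[658.5  63.1 203.3] [-0.   0.4 -3.9] 23.1 25.4 [ 0.15  0.62 -0.5   1.48  0.32  1.11 -1.88] 5.5
handle top profile (z, height, y): [(-40, np.float64(-25.6), np.float64(-0.7)), (-35, np.float64(-28.7), np.float64(-1.0)), (-30, np.float64(-28.8), np.float64(-1.0)), (-25, np.float64(-28.8), np.float64(-0.7)), (-20, np.float64(-28.7), np.float64(-1.0)), (-15, np.float64(-28.9), np.float64(-1.0)), (-10, np.float64(-28.8), np.float64(-1.0)), (-5, np.float64(-28.8), np.float64(-0.6)), (0, np.float64(-28.8), np.float64(-1.0)), (5, np.float64(-28.8), np.float64(-1.0)), (10, np.float64(-28.7), np.float64(-1.0))]
z [103.3 106.2 108.4 109.3 109.8] 276
((679.3684692382812, 64.33990478515625), (7.251741409301758, 51.795772552490234), 3.3759870529174805) [[674.2000122070312, 90.0], [677.2999877929688, 38.29999923706055], [684.5, 38.70000076293945], [681.5, 90.4000015258789]]
[658.   62.8 201.8] [-0.5  0.2 -3.6] 23.0 25.5 [ 0.15  0.62 -0.5   1.48  0.32  1.11 -1.88] 5.4
```

View pics/w13.png

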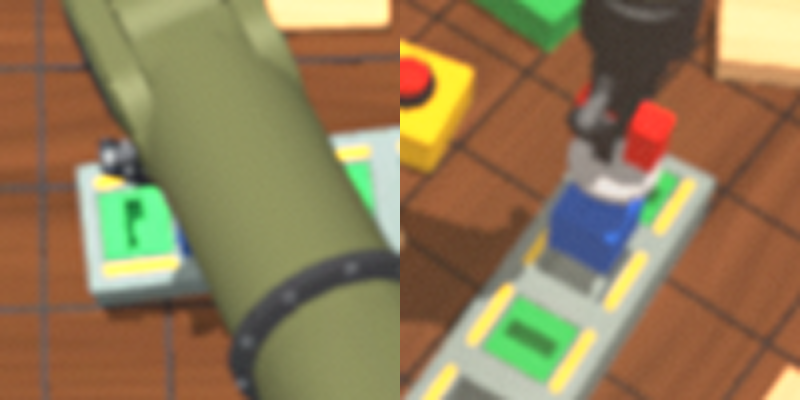

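w13: the rod stands above the blue plug, which sits squarely on the beam rim between ports. The contact straightened the rod in the grip. I'll re-measure its front edge and correct.

```bash
cat >> look.py <<'E'
def front():
    "rod centre in tool y,z from the front edge of the handle top; plug far edge in tool coords"
    im,d,W,c=snap("wrist"); x,rc=rod(im,W); b=cv2.boxPoints(rc); f=b[b[:,1].argsort()[:2]]
    print("handle top",round(x,1),"front edge",f.round(1).tolist(),"centre z",round(f[:,1].mean()+32,1),"y",round(rc[0][0],1))
    return im,W
E
python3 - <<'E'
from look import *
st(); im,W=front(); s=manip.get_state(); R=np.array(s["orientation"])
hsv=cv2.cvtColor(im,cv2.COLOR_RGB2HSV); L=(W-s["ee_pos"])@R
m=(hsv[...,0]>100)&(hsv[...,0]<120)&(hsv[...,1]>100)&(np.hypot(L[...,1],L[...,2])<60)&(W[...,2]>107)&(W[...,2]<111)
P=L[m]; print([(y,round(P[(P[:,1]>=y)&(P[:,1]<y+3)][:,2].min(),1)) for y in range(-33,33,3) if ((P[:,1]>=y)&(P[:,1]<y+3)).sum()>3], P[:,1].min(),P[:,1].max())
E
```

```text
[657.9  62.8 201.6] [-0.8  0.3 -3.6] 23.2 25.6 [ 0.15  0.62 -0.5   1.48  0.32  1.11 -1.88] 5.4
handle top -27.9 front edge [[-12.5, -35.70000076293945], [13.600000381469727, -35.5]] centre z -3.6 y 0.3
[(-27, np.float64(-22.9)), (-24, np.float64(-23.3)), (-21, np.float64(-23.2)), (-18, np.float64(-22.9)), (-15, np.float64(-23.2)), (-12, np.float64(-23.1)), (12, np.float64(-22.9)), (15, np.float64(-23.0)), (18, np.float64(-22.7)), (21, np.float64(-23.0)), (24, np.float64(-22.8))] -25.27034597995793 26.339410443405217
```

>>> move_arm:
  rows:
    - [0.5, 0.05, 0.65, 0]
    - [1, 0.05, 0.65, 0]
    - [1.5, 0.05, 0.65, 0]
    - [2, 0.05, 0.65, 0]
    - [2.2, 0.05, 0.65, 0]
    - [2.4, 0.05, 0.65, 0]

```text
time_s: 26.13
ee_pos: [653.4, 61.5, 183.0]
orientation: [[0.019, 0.094, -0.995], [0.0, -0.996, -0.094], [-1.0, 0.001, -0.019]]
wrist_force: [-11.6, -7.8, 37.1]
opening: 23.4
```

>>> move_arm:
  rows:
    - [-1, 0, 0, 0]
    - [-2, 0, 0, 0]
    - [-3, 0, 2, 0]
    - [-3, 0, 5, 0]
    - [-3, 0, 6, 0]
    - [-3, 0, 6, 0]
    - [-3, 0, 6, 0]

```text
time_s: 26.72
ee_pos: [593.3, 55.7, 212.0]
orientation: [[0.02, 0.094, -0.995], [0.0, -0.996, -0.094], [-1.0, 0.002, -0.02]]
wrist_force: [0.3, 0.1, -4.1]
opening: 23.1
```

Run:
```python
from look import *
st();im,W=front(); st(); plugtop(105,113,c0=[657,63]); s=manip.get_state()
u=proj(cam("wrist"),[657,63,109]).astype(int); print(u)
a,b=max(0,u[1]-80),max(0,u[0]-110); cv2.imwrite("pics/w14.png",cv2.resize(im[a:a+160,b:b+220],(770,560),interpolation=2)[:,:,::-1]); print(b,a)
# slot: deep points inside plug footprint
L=W; m=(np.hypot(W[...,0]-657,W[...,1]-63)<24)&(W[...,2]<98); P=W[m]; print("slot",len(P), cv2.minAreaRect(P[:,:2].astype(np.float32)) if len(P) else 0)
```

```text
[593.3  55.7 212. ] [ 0.3  0.1 -4.1] 23.1 26.7 [ 0.19  0.51 -0.52  1.65  0.29  1.03 -1.89] 5.4
handle top -28.3 front edge [[-12.699999809265137, -36.099998474121094], [13.800000190734863, -35.29999923706055]] centre z -3.7 y -0.2
[593.9  55.8 211.9] [ 0.7 -0.4 -4.3] 23.4 26.8 [ 0.19  0.52 -0.52  1.65  0.29  1.03 -1.89] 5.4
z [107.3 108.3 108.8 109.4 110.3] 4440
((656.154541015625, 62.331336975097656), (52.07804489135742, 52.18747329711914), 5.097990036010742) [[627.9000244140625, 86.0], [632.5, 34.0], [684.4000244140625, 38.70000076293945], [679.7999877929688, 90.5999984741211]]
[275 134]
165 54
slot 1274 ((655.5792846679688, 62.33120346069336), (17.34806251525879, 42.29204559326172), 5.440230369567871)
```

View pics/w14.png

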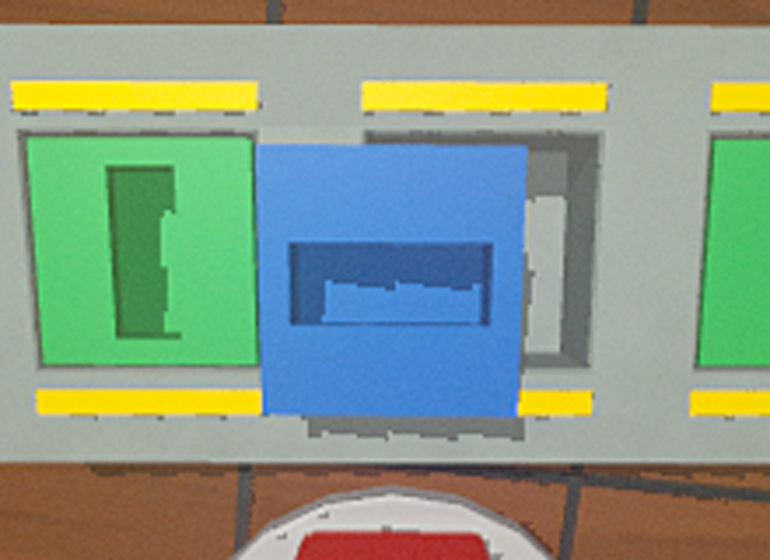

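w14 explains it: the plug turned 90° when it landed, and its slot now runs along world y (crop (390,283)). Its centre is (656,62.3). I'll turn the rod to match.

>>> move_arm:
  rows:
    - [0, 0, -1, -7]
    - [0, 0, -2, -14]
    - [0, 0.1, -3, -21]
    - [0, 0.2, -4, -28]
    - [0, 0.3, -5, -35]
    - [0, 0.3, -6, -42]
    - [0, 0.3, -6, -49]
    - [0, 0.3, -6, -56]
    - [0, 0.3, -6, -63]
    - [0, 0.3, -6, -70]
    - [0, 0.3, -6, -77]
    - [0, 0.3, -6, -84]

```text
time_s: 27.82
ee_pos: [655.2, 58.4, 212.3]
orientation: [[0.02, 1.0, -0.006], [0.002, -0.006, -1.0], [-1.0, 0.02, -0.002]]
wrist_force: [0.3, 0.8, -3.4]
opening: 23.3
```

>>> move_arm:
  rows:
    - [0, 0, 0, -6]
    - [0, 0, 0, -6]
    - [0, 0, 0, -6]

```text
time_s: 28.07
ee_pos: [655.8, 58.2, 211.5]
orientation: [[0.019, 0.995, 0.094], [0.003, 0.094, -0.996], [-1.0, 0.019, -0.001]]
wrist_force: [0.1, -0.4, -4.4]
opening: 23.5
```

Run:
```python
from look import *
st(); im,W=front(); pose(im,W); s=manip.get_state(); R=np.array(s["orientation"]); print(R.round(3).tolist())
p=R.T@(np.array([656,62.3,109])-s["ee_pos"]); print("slot mouth in tool (mm):",p.round(1))
```

```text
[655.8  58.2 211.5] [ 0.1 -0.4 -4.4] 23.5 28.1 [ 0.36  0.71 -0.91  1.47  0.58  1.23 -0.53] 95.4
handle top -28.0 front edge [[-10.5, -35.400001525878906], [16.299999237060547, -35.400001525878906]] centre z -3.4 y 2.8
handle top profile (z, height, y): [(-40, np.float64(-25.1), np.float64(1.8)), (-35, np.float64(-26.9), np.float64(1.3)), (-30, np.float64(-27.4), np.float64(1.3)), (-25, np.float64(-27.4), np.float64(1.3)), (-20, np.float64(-27.6), np.float64(1.5)), (-15, np.float64(-27.8), np.float64(1.3)), (-10, np.float64(-27.8), np.float64(1.7)), (-5, np.float64(-27.8), np.float64(1.3)), (0, np.float64(-28.0), np.float64(1.7)), (5, np.float64(-28.1), np.float64(1.4)), (10, np.float64(-28.1), np.float64(1.4))]
[[0.019, 0.995, 0.094], [0.002, 0.094, -0.996], [-1.0, 0.019, -0.001]]
slot mouth in tool (mm): [102.8  -1.3  -3.9]
```

>>> move_arm:
  rows:
    - [1, -0.1, 0, 0]
    - [2, -0.1, 0, 0]
    - [2.6, -0.1, 0, 0]
    - [3.2, -0.1, 0, 0]
    - [3.6, -0.1, 0, 0]
    - [3.6, -0.1, 0, 0]

```text
time_s: 28.62
ee_pos: [654.9, 58.1, 174.4]
orientation: [[0.018, 0.995, 0.094], [0.002, 0.094, -0.996], [-1.0, 0.018, -0.0]]
wrist_force: [-0.4, -0.9, -3.0]
opening: 23.0
```

>>> move_arm:
  rows:
    - [0.8, 0, 0, 0]
    - [1.6, 0, 0, 0]
    - [1.9, 0, 0, 7]
    - [1.9, 0, 0, 14]
    - [1.9, 0, 0, 21]
    - [1.9, 0, 0, 28]
    - [1.9, 0, 0, 35]
    - [1.9, 0, 0, 42]
    - [1.9, 0, 0, 49]
    - [1.9, 0, 0, 56]
    - [1.9, 0, 0, 63]
    - [1.9, 0, 0, 70]

```text
time_s: 29.62
ee_pos: [655.1, 58.1, 154.9]
orientation: [[0.017, 0.423, -0.906], [0.002, -0.906, -0.423], [-1.0, 0.006, -0.017]]
wrist_force: [1.1, -0.5, -3.2]
opening: 23.2
```

>>> move_arm:
  rows:
    - [0, 0, 0, 7]
    - [0, 0, 0, 14]
    - [0, 0, 0, 20]
    - [0, 0, 0, 20]
    - [0, 0, 0, 20]

```text
time_s: 30.03
ee_pos: [654.9, 58.4, 154.5]
orientation: [[0.017, 0.091, -0.996], [0.002, -0.996, -0.091], [-1.0, -0.0, -0.017]]
wrist_force: [0.2, 0.0, -4.2]
opening: 22.9
```

Run:
```python
from look import *
st(); im,W=front(); plugtop(103,114,c0=[656,62]); st()
```

```text
[654.9  58.4 154.5] [ 0.2  0.  -4.2] 22.9 30.0 [ 0.14  0.66 -0.47  1.55  0.34  1.   -1.9 ] 5.2
handle top -28.2 front edge [[12.399999618530273, -35.79999923706055], [-12.800000190734863, -35.79999923706055]] centre z -3.8 y -0.2
z [103.4 107.  108.7 109.2 109.9] 193
((681.1608276367188, 65.18572235107422), (9.418872833251953, 52.55929183959961), 13.795235633850098) [[670.2999877929688, 89.5999984741211], [682.9000244140625, 38.5], [692.0, 40.79999923706055], [679.5, 91.80000305175781]]
[655.   58.2 154.6] [ 0.7  0.  -3.5] 23.2 30.1 [ 0.14  0.66 -0.47  1.55  0.34  1.   -1.9 ] 5.2
```

>>> move_arm:
  rows:
    - [-0.5, 0, 0, 0]
    - [-1, 0, 0, 0]
    - [-1.5, 0, 0, 0]
    - [-2, 0, 0, 0]
    - [-2.7, 0, 0, 0]
    - [-3.4, 0, 0, 0]
    - [-4, 0, 0, 0]
    - [-4, 0, 0, 0]
    - [-4, 0, 0, 0]

```text
time_s: 30.88
ee_pos: [654.5, 58.3, 195.1]
orientation: [[0.018, 0.091, -0.996], [0.002, -0.996, -0.091], [-1.0, -0.0, -0.018]]
wrist_force: [-0.3, 0.2, -6.8]
opening: 23.2
```

Run:
```python
from look import *
for i in range(2):
    st(); im,W=front(); pose(im,W)
plugtop(103,160,c0=[656,62])
```

```text
[654.5  58.3 195.1] [-0.3  0.2 -6.8] 23.2 30.9 [ 0.15  0.62 -0.48  1.5   0.31  1.08 -1.88] 5.2
handle top -28.7 front edge [[-12.800000190734863, -36.20000076293945], [12.5, -36.099998474121094]] centre z -4.2 y -0.2
handle top profile (z, height, y): [(-40, np.float64(-25.8), np.float64(-0.7)), (-35, np.float64(-27.9), np.float64(-1.0)), (-30, np.float64(-28.1), np.float64(-1.0)), (-25, np.float64(-28.3), np.float64(-0.7)), (-20, np.float64(-28.3), np.float64(-0.7)), (-15, np.float64(-28.6), np.float64(-1.0)), (-10, np.float64(-28.5), np.float64(-1.0)), (-5, np.float64(-28.6), np.float64(-0.6)), (0, np.float64(-28.6), np.float64(-1.0)), (5, np.float64(-28.7), np.float64(-1.0)), (10, np.float64(-28.8), np.float64(-1.0))]
[654.2  58.1 194.6] [-0.2 -0.8 -6.5] 22.9 30.9 [ 0.15  0.62 -0.48  1.5   0.31  1.08 -1.88] 5.2
handle top -28.5 front edge [[-12.899999618530273, -36.099998474121094], [11.199999809265137, -36.099998474121094]] centre z -4.1 y -0.8
handle top profile (z, height, y): [(-40, np.float64(-25.5), np.float64(-1.0)), (-35, np.float64(-27.6), np.float64(-0.8)), (-30, np.float64(-27.9), np.float64(-0.8)), (-25, np.float64(-28.0), np.float64(-0.6)), (-20, np.float64(-28.0), np.float64(-1.0)), (-15, np.float64(-28.3), np.float64(-0.6)), (-10, np.float64(-28.3), np.float64(-1.0)), (-5, np.float64(-28.4), np.float64(-1.0)), (0, np.float64(-28.5), np.float64(-1.0)), (5, np.float64(-28.5), np.float64(-0.9)), (10, np.float64(-28.6), np.float64(-0.6))]
z [103.5 110.7 122.3 136.4 138.5] 866
((680.5164184570312, 65.1482925415039), (12.185541152954102, 53.53727722167969), 14.790149688720703) [[667.7999877929688, 89.5], [681.5, 37.70000076293945], [693.2000122070312, 40.79999923706055], [679.5999755859375, 92.5999984741211]]
```

The second blue plug is lifted and steady (-6.6 N). I'll carry it smoothly to the blue bin.

>>> move_arm:
  rows:
    - [-1, 1, 0.8, 0]
    - [-1.5, 2.5, 1.9, 0]
    - [-1.5, 4.5, 3.4, 0]
    - [-1.5, 6.7, 5.1, 0]
    - [-1.5, 9, 6.8, 0]
    - [-1.5, 11.3, 8.6, 0]
    - [-1.5, 13.6, 10.3, 0]
    - [-1.5, 15.9, 12.1, 0]
    - [-1.5, 18.2, 13.8, 0]
    - [-1.5, 20.5, 15.6, 0]
    - [-1.5, 22.8, 17.3, 0]
    - [-1.5, 25.1, 19.1, 0]

```text
time_s: 32.03
ee_pos: [485.4, -210.7, 206.2]
orientation: [[0.016, 0.091, -0.996], [0.001, -0.996, -0.091], [-1.0, 0.0, -0.016]]
wrist_force: [0.8, 0.7, -6.7]
opening: 23.1
```

>>> move_arm:
  rows:
    - [0, 2, 1.5, 0]
    - [0, 4, 3.1, 0]
    - [0, 5.8, 4.4, 0]
    - [0, 7.2, 5.5, 0]
    - [0, 8, 6.1, 0]
    - [0, 8, 6.1, 0]
    - [0, 8, 6.1, 0]

```text
time_s: 32.62
ee_pos: [432.0, -295.9, 205.4]
orientation: [[0.017, 0.09, -0.996], [0.002, -0.996, -0.09], [-1.0, -0.0, -0.017]]
wrist_force: [-1.1, 0.7, -7.3]
opening: 23.3
```

Run:
```python
from look import *
st(); im,W=front(); bins(); st(); print(totool([432,-297,100]))
s=manip.get_state(); R=np.array(s["orientation"]); hsv=cv2.cvtColor(im,cv2.COLOR_RGB2HSV); m=(hsv[...,0]>100)&(hsv[...,0]<120)&(hsv[...,1]>100)&(W[...,2]>36)&(W[...,2]<47)
P=W[m]; print(cv2.minAreaRect(P[:,:2].astype(np.float32)))
```

```text
[ 432.  -295.9  205.4] [-1.1  0.7 -7.3] 23.3 32.6 [ 0.91  0.41 -0.5   1.84  0.23  0.93 -1.17] 5.2
handle top -28.2 front edge [[-11.800000190734863, -35.29999923706055], [14.199999809265137, -35.099998474121094]] centre z -3.2 y 1.1
green 357 ((446.43072509765625, 341.904541015625), (221.86106872558594, 129.9713897705078), 85.47120666503906)
blue 184 ((435.2926025390625, -296.427001953125), (123.1971206665039, 128.87294006347656), 89.71468353271484)
[ 432.8 -294.6  205.4] [ 0.5  1.1 -5.9] 22.9 32.7 [ 0.91  0.41 -0.5   1.84  0.23  0.93 -1.17] 5.3
[10.53  0.24  0.28]
((437.3067932128906, -342.827392578125), (129.79165649414062, 219.7771759033203), 0.028772152960300446)
```

Blue bin unchanged at (437,-343). Lower.

>>> move_arm:
  rows:
    - [2, 0.2, 0, 0]
    - [4, 0.2, 0.1, 0]
    - [6, 0.2, 0.2, 0]
    - [7.5, 0.2, 0.2, 0]
    - [8.8, 0.2, 0.2, 0]
    - [9.6, 0.2, 0.2, 0]
    - [10.3, 0.2, 0.2, 0]
    - [10.3, 0.2, 0.2, 0]

```text
time_s: 33.38
ee_pos: [433.1, -295.7, 101.7]
orientation: [[0.017, 0.094, -0.995], [0.003, -0.996, -0.094], [-1.0, -0.001, -0.017]]
wrist_force: [-0.2, -0.6, -3.3]
opening: 23.5
```

```bash
sed -i 's/e=np.array(e); print(len(P)); print(e.round(1).tolist()); print(cv2.minAreaRect(P.astype(np.float32)))/e=np.array(e); k=np.polyfit(e[:,0],e[:,1],1) if len(e)>1 else (0,0); print(len(P),e.round(1).tolist(),"slope deg",np.degrees(np.arctan(k[0])))/' look.py
python3 - <<'E'
from look import *
st(); plugyaw(); plugtop(50,57)
E
```

```text
[ 433.1 -295.7  101.7] [-0.2 -0.6 -3.3] 23.5 33.4 [ 0.85  0.55 -0.43  1.96  0.33  0.69 -1.26] 5.4
123 [[-29.0, -26.6], [-27.0, -26.3], [-25.0, -26.2], [-23.0, -26.4], [21.0, -25.3], [23.0, -25.2]] slope deg 1.3603953502758486
z [50.7 52.7 53.7 54.1 55. ] 122
((458.574462890625, -290.62237548828125), (7.789052963256836, 52.161277770996094), 10.448307037353516) [[450.0, -265.70001220703125], [459.5, -317.0], [467.1000061035156, -315.6000061035156], [457.70001220703125, -264.29998779296875]]
```

>>> move_arm:
  rows:
    - [0, 0, 0, -7]
    - [0, 0, 0, -14]
    - [0, 0, 0, -21]
    - [0, 0, 0, -28]
    - [0, 0, 0, -35]
    - [0, 0, 0, -42]
    - [0, 0, 0, -49]
    - [0, 0, 0, -56]
    - [0, 0, 0, -63]
    - [0, 0, 0, -70]
    - [0, 0, 0, -77]
    - [0, 0, 0, -84]

```text
time_s: 34.48
ee_pos: [433.9, -296.8, 104.0]
orientation: [[0.019, 1.0, -0.006], [0.0, -0.006, -1.0], [-1.0, 0.019, -0.0]]
wrist_force: [-1.1, 0.1, -4.4]
opening: 23.0
```

>>> move_arm:
  rows:
    - [0, 0, 0, -5]
    - [0, 0, 0, -5]
    - [0, 0, 0, -5]

```text
time_s: 34.73
ee_pos: [434.1, -297.4, 104.7]
orientation: [[0.02, 0.997, 0.078], [-0.001, 0.078, -0.997], [-1.0, 0.02, 0.002]]
wrist_force: [-0.9, -0.5, -3.5]
opening: 23.4
```

Run:
```python
from look import *
st(); plugyaw(); front()
```

```text
[ 434.1 -297.4  104.7] [-0.9 -0.5 -3.5] 23.4 34.7 [ 1.12  0.65 -0.88  1.96  0.67  0.83 -0.05] 94.5
560 [[-27.0, -30.9], [-25.0, -31.1], [-23.0, -31.0], [-21.0, -31.0], [-19.0, -30.9], [-17.0, -31.1], [-15.0, -31.0], [-13.0, -31.0], [-11.0, -30.9], [-9.0, -31.0], [-7.0, -31.1], [-5.0, -30.9], [9.0, -31.3], [11.0, -31.2], [13.0, -31.2], [15.0, -31.1], [17.0, -31.3], [19.0, -31.1], [21.0, -31.3], [23.0, -31.2], [25.0, -31.2]] slope deg -0.32276951668997
handle top -28.4 front edge [[14.600000381469727, -35.400001525878906], [-10.899999618530273, -35.29999923706055]] centre z -3.3 y 1.9
```

>>> move_arm:
  rows:
    - [0, 0, -0.1, 0]
    - [-0.6, 0, -0.1, 0]
    - [-1.2, 0, -0.1, 0]
    - [-2, 0, -0.1, 0]
    - [-3, 0, -0.1, 0]
    - [-4, 0, -0.1, 0]
    - [-5, 0, -0.1, 0]
    - [-5, 0, -0.1, 0]

```text
time_s: 35.5
ee_pos: [434.3, -296.4, 157.0]
orientation: [[0.023, 0.997, 0.078], [-0.002, 0.078, -0.997], [-1.0, 0.023, 0.004]]
wrist_force: [0.4, -0.3, -2.6]
opening: 23.3
```

Run:
```python
from look import *
st(); plugyaw(); front(); print(totool([671,-38,195]))
```

```text
[ 434.3 -296.4  157. ] [ 0.4 -0.3 -2.6] 23.3 35.5 [ 1.17  0.58 -0.95  1.9   0.58  0.93  0.02] 94.5
1201 [[-27.0, -30.2], [-25.0, -30.3], [-23.0, -30.3], [-21.0, -30.4], [-19.0, -30.2], [-17.0, -30.2], [-15.0, -30.3], [-13.0, -30.3], [-11.0, -30.5], [-9.0, -30.5], [-7.0, -30.4], [-5.0, -30.4], [-3.0, -30.3], [-1.0, -30.4], [1.0, -30.4], [3.0, -30.6], [5.0, -30.6], [7.0, -30.6], [9.0, -30.5], [11.0, -30.6], [13.0, -30.6], [15.0, -30.8], [17.0, -30.7], [19.0, -30.7], [21.0, -30.7], [23.0, -30.8], [25.0, -30.5]] slope deg -0.5349821752418428
handle top -29.1 front edge [[14.899999618530273, -35.5], [-10.399999618530273, -35.400001525878906]] centre z -3.5 y 2.4
[ -3.53  25.79 -23.9 ]
```

>>> move_arm:
  rows:
    - [-3, 0.5, -0.5, 0]
    - [-4, 2.5, -2.4, 7]
    - [-4, 5, -4.8, 14]
    - [-4, 8, -7.7, 21]
    - [-4, 11, -10.6, 28]
    - [-4, 14, -13.4, 35]
    - [-4, 17, -16.3, 42]
    - [-4, 19.5, -18.7, 49]
    - [-4, 22, -21.1, 56]
    - [-4, 24, -23, 63]
    - [-4, 24.9, -23.9, 70]
    - [-4, 24.9, -23.9, 77]

```text
time_s: 36.6
ee_pos: [663.5, -33.4, 198.4]
orientation: [[0.021, 0.3, -0.954], [0.002, -0.954, -0.3], [-1.0, 0.004, -0.02]]
wrist_force: [0.0, -0.1, -2.5]
opening: 22.7
```

```bash
cat >> look.py <<'E'
def aim(p,hd,tipz=-3.4,depth=28):
    "shift in tool axes (cm) and turn (deg) to bring the rod tip (74 below, tipz aside) over/into mouth p at heading hd"
    s=manip.get_state(); R=np.array(s["orientation"]); h=np.degrees(np.arctan2(R[1,1],R[0,1]))+90; t=-(hd-h)
    m=R.T@(np.array(p,float)-s["ee_pos"]); a=np.radians(t); off=np.array([tipz*-np.sin(a),tipz*np.cos(a)])
    print("turn",round(t,1),"yz cm",((m[1:]-off)/10).round(2),"x to mouth",round((m[0]-74)/10,2),"x insert",round((m[0]-74+depth)/10,2))
E
python3 - <<'E'
from look import *
manip.capture("top"); st(); aim([671,-38,59],5.3)
E
```

```text
[662.5 -35.5 198.4] [-0.1 -0.2 -3.4] 23.3 36.6 [ 0.32  0.63 -0.53  1.48  0.35  1.1  -1.56] 16.9
turn 11.6 yz cm [ 0.35 -0.14] x to mouth 6.55 x insert 9.35
```

>>> move_arm:
  rows:
    - [1, 0.3, -0.1, 6]
    - [2, 0.3, -0.1, 11.6]
    - [3, 0.3, -0.1, 11.6]
    - [3.5, 0.3, -0.1, 11.6]
    - [3.5, 0.3, -0.1, 11.6]
    - [3.5, 0.3, -0.1, 11.6]

```text
time_s: 37.15
ee_pos: [664.7, -38.3, 163.0]
orientation: [[0.019, 0.094, -0.995], [0.0, -0.996, -0.094], [-1.0, 0.001, -0.019]]
wrist_force: [0.1, -0.1, -2.3]
opening: 23.3
```

Run:
```python
from look import *
manip.capture("top"); im,W=front(); pose(im,W); st(); 
for o in slots(im,W,0): print(o)
aim([671,-38,59],5.3)
```

```text
handle top -27.8 front edge [[-12.699999809265137, -35.79999923706055], [12.699999809265137, -35.70000076293945]] centre z -3.8 y -0.0
handle top profile (z, height, y): [(-40, np.float64(-24.8), np.float64(0.1)), (-35, np.float64(-26.7), np.float64(-0.9)), (-30, np.float64(-27.2), np.float64(-0.9)), (-25, np.float64(-27.3), np.float64(-0.9)), (-20, np.float64(-27.4), np.float64(-0.8)), (-15, np.float64(-27.7), np.float64(-0.8)), (-10, np.float64(-27.6), np.float64(-0.5)), (-5, np.float64(-27.7), np.float64(-0.8)), (0, np.float64(-27.8), np.float64(-0.8)), (5, np.float64(-27.9), np.float64(-0.8)), (10, np.float64(-28.0), np.float64(-0.8))]
[665.3 -38.2 163.9] [-0.8 -0.9 -3.1] 23.4 37.2 [ 0.29  0.66 -0.47  1.52  0.33  1.02 -1.74] 5.3
('green', [655.6, 121.8], [53.8, 54.7], 5.1, 59.7, [60, 212])
('green', [689.0, -36.4], [16.7, 51.9], 4.7, 59.8, [278, 187])
turn 0.0 yz cm [ 0.02 -0.02] x to mouth 3.1 x insert 5.9
```

>>> move_arm:
  rows:
    - [1.5, 0, 0, 0]
    - [2.4, 0, 0, 0]
    - [3, 0, 0, 0]
    - [3.6, 0, 0, 0]
    - [4.3, 0, 0, 0]
    - [4.3, 0, 0, 0]

```text
time_s: 37.75
ee_pos: [665.5, -38.3, 119.4]
orientation: [[0.018, 0.093, -0.995], [0.001, -0.996, -0.093], [-1.0, 0.001, -0.018]]
wrist_force: [0.3, -0.7, -3.2]
opening: 23.0
```

>>> move_arm:
  rows:
    - [0.8, 0, 0, 0]
    - [1.5, 0, 0, 0]
    - [1.5, 0, 0, -7]
    - [1.5, 0, 0, -14]
    - [1.5, 0, 0, -21]
    - [1.5, 0, 0, -28]
    - [1.5, 0, 0, -35]
    - [1.5, 0, 0, -42]
    - [1.5, 0, 0, -49]
    - [1.5, 0, 0, -56]
    - [1.5, 0, 0, -63]
    - [1.5, 0, 0, -70]

```text
time_s: 38.75
ee_pos: [665.7, -38.5, 104.0]
orientation: [[0.018, 0.969, -0.247], [0.0, -0.247, -0.969], [-1.0, 0.018, -0.005]]
wrist_force: [-0.3, 0.7, -2.9]
opening: 23.2
```

>>> move_arm:
  rows:
    - [0, 0, 0, -7]
    - [0, 0, 0, -14]
    - [0, 0, 0, -20]
    - [0, 0, 0, -20]
    - [0, 0, 0, -20]

```text
time_s: 39.17
ee_pos: [665.7, -38.7, 103.4]
orientation: [[0.018, 0.995, 0.095], [0.001, 0.095, -0.995], [-1.0, 0.018, 0.001]]
wrist_force: [-0.7, -0.3, -3.1]
opening: 22.7
```

>>> move_arm:
  rows:
    - [-0.5, 0, 0, 0]
    - [-1, 0, 0, 0]
    - [-1.5, 0, 0, 0]
    - [-2, 0.1, 0, 0]
    - [-2.7, 0.1, 0, 0]
    - [-3.4, 0.1, 0, 0]
    - [-4.1, 0.1, 0, 0]
    - [-4.8, 0.1, 0, 0]
    - [-5.5, 0.1, 0, 0]
    - [-6.5, 0.1, 0, 0]
    - [-7.5, 0.1, 0, 0]
    - [-7.5, 0.1, 0, 0]

```text
time_s: 40.17
ee_pos: [666.3, -38.1, 181.3]
orientation: [[0.021, 0.995, 0.095], [0.001, 0.095, -0.995], [-1.0, 0.021, 0.001]]
wrist_force: [0.6, 0.1, -4.8]
opening: 22.9
```

Run:
```python
from look import *
for i in range(2):
    st(); im,W=front(); 
plugtop(70,160,h0=45,h1=90)
bins(); print(totool([446,290,210]))
```

```text
[666.3 -38.1 181.3] [ 0.6  0.1 -4.8] 22.9 40.2 [ 0.5   0.75 -0.9   1.49  0.62  1.18 -0.4 ] 95.5
handle top -29.4 front edge [[-10.399999618530273, -35.70000076293945], [15.699999809265137, -35.70000076293945]] centre z -3.7 y 2.6
[666.  -38.3 180.1] [ 0.6 -0.3 -5.8] 22.7 40.2 [ 0.5   0.75 -0.9   1.49  0.62  1.18 -0.4 ] 95.5
handle top -29.2 front edge [[13.5, -36.29999923706055], [-11.899999618530273, -35.400001525878906]] centre z -3.9 y 1.7
z [ 79.6  88.2 101.9 120.7 122.9] 1006
((669.1173095703125, -12.774309158325195), (10.513193130493164, 52.08561706542969), 88.84642791748047) [[643.0, -17.5], [695.0, -18.600000381469727], [695.2999877929688, -8.0], [643.2000122070312, -7.0]]
green 364 ((446.31298828125, 342.1495056152344), (221.3267822265625, 129.75477600097656), 85.4742202758789)
blue 103 ((451.1243896484375, -403.71551513671875), (97.95106506347656, 104.34123229980469), 0.6411972641944885)
[ -3.56 -18.61 -34.82]
```

Green plug lifted, no slip. Carrying it to the green bin.

>>> move_arm:
  rows:
    - [-1, -0.3, -0.8, 0]
    - [-2, -0.9, -2.2, 0]
    - [-2.5, -1.7, -4.3, 0]
    - [-2.5, -2.7, -6.9, 0]
    - [-2.5, -3.8, -9.7, 0]
    - [-2.5, -4.9, -12.5, 0]
    - [-2.5, -6.1, -15.4, 0]
    - [-2.5, -7.2, -18.2, 0]
    - [-2.5, -8.4, -21.1, 0]
    - [-2.5, -9.5, -23.9, 0]
    - [-2.5, -10.6, -26.7, 0]
    - [-2.5, -11.7, -29.5, 0]

```text
time_s: 41.37
ee_pos: [517.7, 246.4, 201.9]
orientation: [[0.018, 0.995, 0.097], [0.001, 0.097, -0.995], [-1.0, 0.018, 0.0]]
wrist_force: [1.9, 0.6, -5.3]
opening: 23.2
```

>>> move_arm:
  rows:
    - [0, -1.1, -2.8, 0]
    - [0, -2.2, -5.6, 0]
    - [0, -3.3, -8.4, 0]
    - [0, -4.3, -10.8, 0]
    - [0, -5.1, -12.8, 0]
    - [0, -5.6, -14, 0]
    - [0, -5.8, -14.6, 0]
    - [0, -5.8, -14.6, 0]
    - [0, -5.8, -14.6, 0]

```text
time_s: 42.12
ee_pos: [445.4, 386.0, 201.2]
orientation: [[0.018, 0.995, 0.098], [0.001, 0.098, -0.995], [-1.0, 0.018, 0.001]]
wrist_force: [-0.1, -0.8, -5.2]
opening: 23.3
```

Run:
```python
from look import *
manip.capture("top"); st(); im,W=front(); bins(); st()
print("placing", totool([448.5,387,100]))
```

```text
[446.2 385.1 201. ] [-1.2 -0.8 -5.7] 23.2 42.2 [-0.22  0.61 -0.9   1.68  0.54  1.11 -1.18] 95.5
handle top -28.4 front edge [[13.100000381469727, -35.900001525878906], [-11.100000381469727, -35.900001525878906]] centre z -3.9 y 1.0
green 38 ((465.1755065917969, 346.4495849609375), (67.94983673095703, 245.7353057861328), 22.396154403686523)
blue 395 ((435.6396484375, -345.2220458984375), (129.55833435058594, 220.7893524169922), 0.14882420003414154)
[446.6 384.7 200.8] [ 0.1 -0.2 -6.3] 22.9 42.3 [-0.22  0.61 -0.9   1.68  0.54  1.11 -1.18] 95.5
placing [10.08  0.03 -0.22]
```

Run:
```python
from look import *
im,d,W,c=snap("wrist"); hsv=cv2.cvtColor(im,cv2.COLOR_RGB2HSV)
m=(hsv[...,0]>45)&(hsv[...,0]<75)&(hsv[...,1]>120)&(W[...,2]>37)&(W[...,2]<46)&(np.hypot(W[...,0]-446,W[...,1]-345)<160)
P=W[m]; rc=cv2.minAreaRect(P[:,:2].astype(np.float32)); print(len(P),rc,cv2.boxPoints(rc).round(0).tolist())
manip.capture("scene"); print([(np.round(r["centre"]).tolist(),round(r["confidence"],2)) for q in("green_bin","blue_bin") for r in manip.place_of("scene",q)[:1]])
```

```text
2730 ((447.2511901855469, 346.2596130371094), (218.23477172851562, 130.06845092773438), 85.47966766357422) [[374.0, 243.0], [503.0, 232.0], [521.0, 450.0], [391.0, 460.0]]
[([444.0, 347.0, -4.0], 0.62), ([440.0, -346.0, 0.0], 0.86)]
```

Green bin confirmed at (447,344). Lower.

>>> move_arm:
  rows:
    - [2, 0, -0.2, 0]
    - [4, 0, -0.2, 0]
    - [6, 0, -0.2, 0]
    - [7.5, 0, -0.2, 0]
    - [8.6, 0, -0.2, 0]
    - [9.4, 0, -0.2, 0]
    - [10, 0, -0.2, 0]
    - [10, 0, -0.2, 0]
    - [10, 0, -0.2, 0]

```text
time_s: 43.22
ee_pos: [448.1, 387.7, 101.2]
orientation: [[0.018, 0.995, 0.096], [0.002, 0.096, -0.995], [-1.0, 0.018, 0.0]]
wrist_force: [0.1, 0.0, -3.9]
opening: 23.3
```

Run:
```python
from look import *
st(); plugyaw(); front()
```

```text
[448.1 387.7 101.2] [ 0.1  0.  -3.9] 23.3 43.2 [-0.27  0.72 -0.82  1.78  0.67  0.92 -1.29] 95.5
106 [[-21.0, -25.4], [23.0, -24.8], [25.0, -24.8], [27.0, -24.8], [29.0, -24.7]] slope deg 0.7748203787957413
handle top -28.2 front edge [[-10.800000190734863, -35.79999923706055], [13.399999618530273, -35.70000076293945]] centre z -3.8 y 1.2
```

>>> move_arm:
  rows:
    - [0, 0, 0, -7]
    - [0, 0, 0, -14]
    - [0, 0, 0, -21]
    - [0, 0, 0, -28]
    - [0, 0, 0, -35]
    - [0, 0, 0, -42]
    - [0, 0, 0, -49]
    - [0, 0, 0, -56]
    - [0, 0, 0, -63]
    - [0, 0, 0, -70]
    - [0, 0, 0, -77]
    - [0, 0, 0, -84]

```text
time_s: 44.32
ee_pos: [448.6, 388.6, 102.7]
orientation: [[0.02, 0.003, 1.0], [0.004, 1.0, -0.003], [-1.0, 0.004, 0.02]]
wrist_force: [-0.0, -0.8, -3.2]
opening: 23.5
```

>>> move_arm:
  rows:
    - [0, 0, 0, -6]
    - [0, 0, 0, -6]
    - [0, 0, 0, -6]

```text
time_s: 44.57
ee_pos: [449.0, 389.0, 103.3]
orientation: [[0.02, -0.097, 0.995], [0.005, 0.995, 0.097], [-1.0, 0.003, 0.021]]
wrist_force: [0.4, -0.5, -3.6]
opening: 23.0
```

Run:
```python
from look import *
st(); plugyaw(); front()
```

```text
[449.  389.  103.3] [ 0.4 -0.5 -3.6] 23.0 44.6 [-0.11  0.88 -1.2   1.78  0.93  1.15  0.05] 185.6
140 [[-27.0, -24.6], [-25.0, -24.9], [-23.0, -24.7], [-21.0, -24.7], [-19.0, -24.7], [23.0, -23.7], [25.0, -23.6]] slope deg 1.2592228349309773
handle top -28.4 front edge [[-11.100000381469727, -33.599998474121094], [13.0, -33.5]] centre z -1.6 y 0.9
```

>>> move_arm:
  rows:
    - [0, -0.1, 0.2, 1]
    - [0, -0.1, 0.3, 1]
    - [-0.6, -0.1, 0.3, 1]
    - [-1.2, -0.1, 0.3, 1]
    - [-2, -0.1, 0.3, 1]
    - [-3, -0.1, 0.3, 1]
    - [-4, -0.1, 0.3, 1]
    - [-5, -0.1, 0.3, 1]
    - [-5, -0.1, 0.3, 1]

```text
time_s: 45.42
ee_pos: [451.1, 389.2, 156.1]
orientation: [[0.023, -0.08, 0.997], [0.007, 0.997, 0.08], [-1.0, 0.005, 0.023]]
wrist_force: [0.2, -0.0, -2.9]
opening: 23.2
```

Run:
```python
from look import *
st(); plugyaw(); im,W=front(); pose(im,W); aim([656.2,121.5,59],185.3)
```

```text
[451.1 389.2 156.1] [ 0.2 -0.  -2.9] 23.2 45.4 [-0.09  0.82 -1.24  1.72  0.85  1.22  0.09] 184.6
1152 [[-27.0, -27.4], [-25.0, -27.5], [-23.0, -27.6], [-21.0, -27.7], [-19.0, -27.6], [-17.0, -27.6], [-15.0, -27.5], [-13.0, -27.7], [-11.0, -27.4], [-9.0, -27.6], [-7.0, -27.4], [-5.0, -27.4], [-3.0, -27.5], [-1.0, -27.6], [1.0, -27.6], [3.0, -27.4], [5.0, -27.5], [7.0, -27.5], [9.0, -27.5], [11.0, -27.5], [13.0, -27.4], [15.0, -27.6], [17.0, -27.5], [19.0, -27.5], [21.0, -27.4], [23.0, -27.4], [25.0, -27.3]] slope deg 0.17286963333353808
handle top -29.2 front edge [[14.300000190734863, -33.900001525878906], [-10.899999618530273, -33.70000076293945]] centre z -1.8 y 1.9
handle top profile (z, height, y): [(-35, np.float64(-27.7), np.float64(1.2)), (-30, np.float64(-28.5), np.float64(1.2)), (-25, np.float64(-28.7), np.float64(1.6)), (-20, np.float64(-28.8), np.float64(1.3)), (-15, np.float64(-28.8), np.float64(1.3)), (-10, np.float64(-29.2), np.float64(1.3)), (-5, np.float64(-29.0), np.float64(1.4)), (0, np.float64(-29.2), np.float64(1.3)), (5, np.float64(-29.3), np.float64(1.6)), (10, np.float64(-29.4), np.float64(1.3)), (15, np.float64(-29.2), np.float64(1.3))]
turn -0.7 yz cm [-28.24  18.45] x to mouth 2.4 x insert 5.2
```

>>> move_arm:
  rows:
    - [-3, -0.5, 0.3, 0]
    - [-4, -2.5, 1.6, 7]
    - [-4, -5, 3.1, 14]
    - [-4, -7.5, 4.7, 21]
    - [-4, -10, 6.3, 28]
    - [-4, -12.5, 7.9, 35]
    - [-4, -15, 9.4, 42]
    - [-4, -17.5, 11, 49]
    - [-4, -20, 12.6, 56]
    - [-4, -22.5, 14.2, 63]
    - [-4, -25, 15.7, 70]
    - [-4, -26, 16.4, 77]

```text
time_s: 46.52
ee_pos: [636.8, 136.2, 195.1]
orientation: [[0.021, 0.957, 0.291], [0.002, 0.291, -0.957], [-1.0, 0.021, 0.005]]
wrist_force: [0.7, -0.9, -3.3]
opening: 23.3
```

>>> move_arm:
  rows:
    - [0, 0, 0, 7]
    - [0, 0, 0, 14]
    - [0, 0, 0, 21]
    - [0, 0, 0, 28]
    - [0, 0, 0, 35]
    - [0, 0, 0, 42]
    - [0, 0, 0, 49]
    - [0, 0, 0, 56]
    - [0, 0, 0, 63]
    - [0, 0, 0, 70]
    - [0, 0, 0, 77]
    - [0, 0, 0, 84]

```text
time_s: 47.52
ee_pos: [636.2, 136.1, 194.2]
orientation: [[0.019, 0.384, -0.923], [0.001, -0.923, -0.384], [-1.0, 0.006, -0.018]]
wrist_force: [-0.2, -0.4, -3.5]
opening: 23.2
```

Run:
```python
from look import *
manip.capture("top"); im,W=front(); pose(im,W); st(); 
for o in slots(im,W,0): print(o)
aim([656.2,121.5,59],5.3)
```

```text
handle top -28.1 front edge [[-12.199999809265137, -36.20000076293945], [13.0, -36.099998474121094]] centre z -4.2 y 0.3
handle top profile (z, height, y): [(-40, np.float64(-25.2), np.float64(-0.9)), (-35, np.float64(-27.3), np.float64(0.9)), (-30, np.float64(-27.5), np.float64(-0.2)), (-25, np.float64(-27.6), np.float64(-0.2)), (-20, np.float64(-27.7), np.float64(-0.3)), (-15, np.float64(-28.0), np.float64(-0.4)), (-10, np.float64(-27.9), np.float64(-0.1)), (-5, np.float64(-28.0), np.float64(-0.5)), (0, np.float64(-28.1), np.float64(-0.3)), (5, np.float64(-28.2), np.float64(-0.6)), (10, np.float64(-28.2), np.float64(-0.3))]
[636.3 136.3 194.4] [-0.6 -1.4 -3.8] 23.4 47.6 [ 0.09  0.63 -0.58  1.52  0.38  1.09 -1.76] 22.8
('green', [663.9, 121.9], [37.4, 52.2], 5.3, 59.8, [307, 182])
turn 17.5 yz cm [ 1.94 -0.69] x to mouth 6.18 x insert 8.98
```

>>> move_arm:
  rows:
    - [0.5, 0.8, -0.3, 6]
    - [1, 1.9, -0.7, 12]
    - [2, 1.9, -0.7, 17.5]
    - [2.8, 1.9, -0.7, 17.5]
    - [3.2, 1.9, -0.7, 17.5]
    - [3.2, 1.9, -0.7, 17.5]
    - [3.2, 1.9, -0.7, 17.5]

```text
time_s: 48.2
ee_pos: [650.3, 122.0, 162.5]
orientation: [[0.019, 0.097, -0.995], [0.001, -0.995, -0.097], [-1.0, 0.001, -0.019]]
wrist_force: [-0.1, -0.6, -2.9]
opening: 23.1
```

Run:
```python
from look import *
manip.capture("top"); im,W=front(); st(); 
for o in slots(im,W,0): print(o)
aim([656.2,121.5,59],5.3)
```

```text
handle top -27.9 front edge [[10.600000381469727, -36.70000076293945], [-15.800000190734863, -35.099998474121094]] centre z -3.9 y -1.1
[650.8 121.9 163.2] [-0.2 -0.3 -3.4] 22.9 48.3 [ 0.06  0.66 -0.49  1.53  0.35  1.02 -2.  ] 5.5
('green', [674.6, 122.8], [17.8, 51.6], 3.2, 59.8, [280, 187])
turn 0.2 yz cm [0.09 0.02] x to mouth 3.02 x insert 5.82
```

>>> move_arm:
  rows:
    - [1.5, 0.05, 0, 0]
    - [2.4, 0.05, 0, 0]
    - [3, 0.05, 0, 0]
    - [3.6, 0.05, 0, 0]
    - [4.3, 0.05, 0, 0]
    - [4.3, 0.05, 0, 0]

```text
time_s: 48.8
ee_pos: [651.1, 121.3, 118.7]
orientation: [[0.018, 0.095, -0.995], [0.001, -0.995, -0.095], [-1.0, 0.001, -0.018]]
wrist_force: [-1.1, 0.0, -3.4]
opening: 23.0
```

>>> move_arm:
  rows:
    - [0.8, 0, 0, 0]
    - [1.4, 0, 0, 0]
    - [1.4, 0, 0, -7]
    - [1.4, 0, 0, -14]
    - [1.4, 0, 0, -21]
    - [1.4, 0, 0, -28]
    - [1.4, 0, 0, -35]
    - [1.4, 0, 0, -42]
    - [1.4, 0, 0, -49]
    - [1.4, 0, 0, -56]
    - [1.4, 0, 0, -63]
    - [1.4, 0, 0, -70]

```text
time_s: 49.8
ee_pos: [651.4, 121.1, 104.3]
orientation: [[0.018, 0.969, -0.245], [0.001, -0.245, -0.969], [-1.0, 0.018, -0.005]]
wrist_force: [0.7, 0.3, -3.6]
opening: 22.8
```

>>> move_arm:
  rows:
    - [0, 0, 0, -7]
    - [0, 0, 0, -14]
    - [0, 0, 0, -20]
    - [0, 0, 0, -20]
    - [0, 0, 0, -20]

```text
time_s: 50.22
ee_pos: [651.4, 120.8, 103.8]
orientation: [[0.018, 0.995, 0.097], [0.001, 0.097, -0.995], [-1.0, 0.018, 0.001]]
wrist_force: [0.2, 0.7, -3.4]
opening: 22.9
```

>>> move_arm:
  rows:
    - [-0.5, 0, 0, 0]
    - [-1, 0, 0, 0]
    - [-1.5, 0, 0, 0]
    - [-2, 0.1, 0, 0]
    - [-2.7, 0.1, 0, 0]
    - [-3.4, 0.1, 0, 0]
    - [-4.1, 0.1, 0, 0]
    - [-4.8, 0.1, 0, 0]
    - [-5.5, 0.1, 0, 0]
    - [-6.5, 0.1, 0, 0]
    - [-7.5, 0.1, 0, 0]
    - [-7.5, 0.1, 0, 0]

```text
time_s: 51.22
ee_pos: [651.9, 121.7, 181.7]
orientation: [[0.021, 0.995, 0.097], [0.002, 0.097, -0.995], [-1.0, 0.021, -0.0]]
wrist_force: [0.0, 0.2, -6.0]
opening: 23.1
```

Run:
```python
from look import *
for i in range(2):
    st(); im,W=front(); 
plugtop(70,160,h0=45,h1=90)
bins()
```

```text
[651.9 121.7 181.7] [ 0.   0.2 -6. ] 23.1 51.2 [ 0.27  0.75 -0.93  1.5   0.63  1.19 -0.66] 95.6
handle top -29.4 front edge [[-10.399999618530273, -35.79999923706055], [13.699999809265137, -35.79999923706055]] centre z -3.8 y 1.6
[651.7 121.4 180.5] [-0.2 -0.5 -7.1] 23.0 51.3 [ 0.27  0.75 -0.93  1.5   0.63  1.19 -0.66] 95.6
handle top -29.2 front edge [[-10.0, -36.70000076293945], [16.600000381469727, -35.599998474121094]] centre z -4.1 y 2.2
z [ 79.4  87.9 101.6 120.3 123.1] 1000
((654.4522094726562, 146.2383270263672), (8.810863494873047, 52.1883430480957), 88.96717834472656) [[628.2999877929688, 142.3000030517578], [680.5, 141.39999389648438], [680.5999755859375, 150.1999969482422], [628.4000244140625, 151.10000610351562]]
green 426 ((446.3887634277344, 341.7079162597656), (222.56434631347656, 129.8494415283203), 85.3388900756836)
blue 249 ((435.1920471191406, -374.69940185546875), (129.25149536132812, 161.74551391601562), 0.7642156481742859)
```

>>> move_arm:
  rows:
    - [-1, -0.6, -0.6, 0]
    - [-2, -1.8, -1.7, 0]
    - [-2.5, -3.5, -3.4, 0]
    - [-2.5, -5.4, -5.2, 0]
    - [-2.5, -7.4, -7.1, 0]
    - [-2.5, -9.4, -9.1, 0]
    - [-2.5, -11.4, -11, 0]
    - [-2.5, -13.4, -12.9, 0]
    - [-2.5, -15.4, -14.9, 0]
    - [-2.5, -17.2, -16.6, 0]
    - [-2.5, -18.5, -17.9, 0]
    - [-2.5, -19.3, -18.7, 0]

```text
time_s: 52.42
ee_pos: [436.3, 290.6, 201.3]
orientation: [[0.018, 0.995, 0.102], [0.002, 0.102, -0.995], [-1.0, 0.018, -0.0]]
wrist_force: [-0.6, 0.4, -5.8]
opening: 23.4
```

Run:
```python
from look import *
manip.capture("top");manip.capture("top");st(); im,W=front();hsv=cv2.cvtColor(im,cv2.COLOR_RGB2HSV)
m=(hsv[...,0]>45)&(hsv[...,0]<75)&(hsv[...,1]>120)&(W[...,2]>37)&(W[...,2]<46)&(np.hypot(W[...,0]-446,W[...,1]-345)<160)
P=W[m]; rc=cv2.minAreaRect(P[:,:2].astype(np.float32)); print(len(P),rc); st(); print(totool([441.3,288.4,100]))
```

```text
[437.3 290.2 201.1] [-0.1 -0.6 -6.7] 23.2 52.5 [ 0.    0.53 -0.99  1.84  0.53  1.04 -1.1 ] 95.9
handle top -28.7 front edge [[11.699999809265137, -37.0], [-12.300000190734863, -36.900001525878906]] centre z -4.9 y -0.2
4044 ((447.0997314453125, 345.5174560546875), (219.2863311767578, 130.17364501953125), 85.61579132080078)
[439.  288.8 200.7] [ 0.5 -0.9 -6. ] 23.5 52.6 [ 0.    0.54 -0.98  1.84  0.53  1.04 -1.09] 95.7
[10.07  0.04  0.05]
```

>>> move_arm:
  rows:
    - [2, 0, 0, 0]
    - [4, 0, 0, 0]
    - [6, 0, 0, 0]
    - [7.5, 0, 0, 0]
    - [8.6, 0, 0, 0]
    - [9.4, 0, 0, 0]
    - [10, 0, 0, 0]
    - [10, 0, 0, 0]
    - [10, 0, 0, 0]

```text
time_s: 53.32
ee_pos: [441.2, 288.8, 101.0]
orientation: [[0.019, 0.995, 0.1], [0.001, 0.1, -0.995], [-1.0, 0.019, 0.001]]
wrist_force: [-0.1, -1.3, -3.8]
opening: 22.8
```

Run:
```python
from look import *
st(); plugyaw(); front()
```

```text
[441.2 288.8 101. ] [-0.1 -1.3 -3.8] 22.8 53.3 [-0.08  0.65 -0.87  1.96  0.69  0.84 -1.23] 95.7
97 [[-25.0, -25.7], [-23.0, -25.7], [-21.0, -25.7], [23.0, -24.8], [25.0, -24.6], [27.0, -24.6]] slope deg 1.2189048677807404
handle top -28.2 front edge [[13.199999809265137, -35.599998474121094], [-10.899999618530273, -35.599998474121094]] centre z -3.6 y 1.2
```

>>> move_arm:
  rows:
    - [0, 0, 0, -7]
    - [0, 0, 0, -14]
    - [0, 0, 0, -21]
    - [0, 0, 0, -28]
    - [0, 0, 0, -35]
    - [0, 0, 0, -42]
    - [0, 0, 0, -49]
    - [0, 0, 0, -56]
    - [0, 0, 0, -63]
    - [0, 0, 0, -70]
    - [0, 0, 0, -77]
    - [0, 0, 0, -84]

```text
time_s: 54.42
ee_pos: [441.8, 289.7, 102.4]
orientation: [[0.021, -0.001, 1.0], [0.002, 1.0, 0.001], [-1.0, 0.002, 0.021]]
wrist_force: [0.2, -0.4, -3.3]
opening: 23.2
```

>>> move_arm:
  rows:
    - [0, 0, 0, -5]
    - [0, 0, 0.2, -5]
    - [0, 0, 0.3, -5]

```text
time_s: 54.67
ee_pos: [445.2, 290.0, 102.9]
orientation: [[0.021, -0.084, 0.996], [0.004, 0.996, 0.084], [-1.0, 0.002, 0.021]]
wrist_force: [-1.7, 0.4, -1.3]
opening: 23.2
```

Run:
```python
from look import *
st(); plugyaw(); front()
```

```text
[445.2 290.  102.9] [-1.7  0.4 -1.3] 23.2 54.7 [ 0.09  0.84 -1.26  1.95  0.94  1.09  0.07] 184.8
591 [[-27.0, -29.7], [-25.0, -29.7], [-23.0, -29.7], [-21.0, -29.7], [-19.0, -29.8], [-17.0, -29.9], [-15.0, -29.7], [-13.0, -29.7], [-11.0, -29.6], [-9.0, -29.8], [-7.0, -29.8], [7.0, -29.7], [9.0, -29.6], [11.0, -29.8], [13.0, -29.5], [15.0, -29.7], [17.0, -29.7], [19.0, -29.7], [21.0, -29.6], [23.0, -29.6], [25.0, -29.6]] slope deg 0.1596863665143844
handle top -28.4 front edge [[-11.100000381469727, -33.5], [13.100000381469727, -33.5]] centre z -1.5 y 0.9
```

>>> move_arm:
  rows:
    - [0, 0, 0, 0]
    - [-0.6, 0, 0, 0]
    - [-1.2, 0, 0, 0]
    - [-2, 0, 0, 0]
    - [-3, 0, 0, 0]
    - [-4, 0, 0, 0]
    - [-6, 0, 0, 0]
    - [-8, 0, 0, 0]
    - [-8, 0, 0, 0]

```text
time_s: 55.52
ee_pos: [444.0, 292.1, 187.5]
orientation: [[0.026, -0.085, 0.996], [0.008, 0.996, 0.085], [-1.0, 0.006, 0.026]]
wrist_force: [0.2, 0.9, -3.3]
opening: 22.9
```

Run:
```python
from look import *
st(); plugyaw(); front(); aim([457.5,-92.5,46],27.5)
```

```text
[444.  292.1 187.5] [ 0.2  0.9 -3.3] 22.9 55.5 [ 0.14  0.73 -1.35  1.85  0.8   1.2   0.19] 184.9
161 [[-19.0, -20.8], [-17.0, -20.7], [-15.0, -20.1], [-13.0, -20.0], [-11.0, -19.9], [-9.0, -19.3], [-7.0, -19.4], [-5.0, -19.2], [-3.0, -19.0], [1.0, -18.0], [5.0, -17.6], [7.0, -17.3], [9.0, -17.2], [11.0, -16.9], [13.0, -16.9], [15.0, -16.5], [17.0, -16.0], [19.0, -16.0], [21.0, -15.6], [23.0, -15.2], [25.0, -15.1], [27.0, -14.9], [29.0, -14.8], [31.0, -14.2]] slope deg 7.39871432166977
handle top -29.8 front edge [[14.600000381469727, -33.29999923706055], [-10.5, -33.099998474121094]] centre z -1.2 y 2.3
turn 157.3 yz cm [-38.4   -2.48] x to mouth 6.26 x insert 9.06
```

Run:
```python
from look import *
im,d,W,c=snap("wrist"); sc,_=manip.capture("scene"); u=proj(cam("scene"),[446,330,40]).astype(int); print(u)
cr=sc[u[1]-60:u[1]+60,u[0]-60:u[0]+60]
cv2.imwrite("pics/w15.png",np.hstack([cv2.resize(im,(440,330)),cv2.resize(cr,(330,330),interpolation=2)])[:,:,::-1])
```

```text
[334 156]
```

The viewer's picture limit is reached, so I'll use depth numbers instead.

Run:
```python
from look import *
im,d,W,c=snap("wrist"); st(); hsv=cv2.cvtColor(im,cv2.COLOR_RGB2HSV)
g=(hsv[...,0]>45)&(hsv[...,0]<90)&(hsv[...,1]>100)
for x in range(520,370,-10):
    print(x," ".join("%4.0f"%np.median(W[...,2][m]) if (m:=(g&(W[...,0]>=x)&(W[...,0]<x+10)&(W[...,1]>=y)&(W[...,1]<y+10))).sum()>5 else "   ." for y in range(220,470,10)))
```

```text
[443.2 289.2 182.1] [ 0.5 -0.4 -4.1] 22.6 55.8 [ 0.14  0.74 -1.34  1.86  0.8   1.2   0.19] 184.8
520    .    .    .    .    .    .    .    .    .    .    .    .    .    .    .    .    .    .    .    .    .    .    .    .    .
510    .    .    .    .    .    .    .    .    .    .    .    .    .   43   43   43   36   30   30   28   29   27   29    .    .
500    .   43    .    .    .    .    .    .    .    .    .    .    .   34   19   18   11    6    6    6    6    6   24    .    .
490    .   42    .    .    .    .    .    .    .    .    .    .    .    6    6    6    .    .    6    6    6    6   24   43    .
480    .   38    .    .    .    .    .    .    .    .    .    .    .    6    6    .    .    .    .    .    .    .   23   43    .
470    .   38    6    .    .    .    .    .    .    .    .    .    6    6   39   54   54   44   53   54    .    .   21   43    .
460    .   41    6    6    .    .    .    .    .    .    .    6    6    6   41   54   54   49   53   54    .    6   20   42    .
450    .   41    6    6    6    .    .    .    .    .    .    6    6    6   44   54   54   48   53  
[... 231 characters left out ...]
   50   54   54   54   54   54    .    6    6   28    .
420    .   43    7    6    6   34   28   11   16   24    6    6    6    6   26   28   32   35   37    7    6    6    6   28    .
410    .   43   13    6    6    6    6    6    6    6    6    6    6    6    6    6    6    6    6    6    6    6    6   27    .
400    .   42   17    6    6    6    6    6    6    6    6    6    6    6    6    6    6    6    6    6    6    6    6   27    .
390    .   43   24    6    6    6    6    6    6    6    6    6    6    6    6    6    6    6    6    6    6    7   42   37    .
380    .    .   29    6    6    6    6    6    7   42   42   42   42   42   42   42   42   42   43   42   42   42   41    .    .
```

>>> move_arm:
  rows:
    - [-2, -2, 0, 0]
    - [-3, -4, 1, 7]
    - [-3, -6, 2, 14]
    - [-3, -8, 3, 21]
    - [-3, -8, 4, 28]
    - [-3, -8, 5, 35]
    - [-3, -8, 6, 42]
    - [-3, -8, 6, 49]
    - [-3, -8, 6, 56]
    - [-3, -8, 6, 63]
    - [-3, -8, 6, 70]
    - [-3, -8, 6, 77]

```text
time_s: 56.77
ee_pos: [508.7, 214.2, 212.2]
orientation: [[0.019, 0.954, 0.301], [0.002, 0.301, -0.954], [-1.0, 0.018, 0.004]]
wrist_force: [0.0, 0.1, -3.4]
opening: 22.9
```

```bash
cat >> look.py <<'E'
def hmap(h0,h1,xr,yr,cam="wrist",s=8):
    im,d,W,c=snap(cam); hsv=cv2.cvtColor(im,cv2.COLOR_RGB2HSV); g=(hsv[...,0]>h0)&(hsv[...,0]<h1)&(hsv[...,1]>100)
    for x in range(xr[1],xr[0],-s):
        print(x," ".join("%3.0f"%np.median(W[...,2][m]) if (m:=(g&(W[...,0]>=x)&(W[...,0]<x+s)&(W[...,1]>=y)&(W[...,1]<y+s))).sum()>3 else "  ." for y in range(yr[0],yr[1],s)))
E
python3 - <<'E'
from look import *
st(); hmap(45,90,(380,510),(225,450)); front()
E
```

```text
[508.7 214.2 212.2] [ 0.   0.1 -3.4] 22.9 56.8 [ 0.18  0.57 -1.    1.76  0.55  1.1  -0.7 ] 107.5
510   .   .   .   .   .   .   .   .   .   .   .   .  43  42  43  43  42  42  43  42  13   6   .   .   .   .   .   .   .
502   .  42  42  43  43  43  42  42  42  42  41  41  41  27  18   7   7   6   6   6   6   5   .   .   .   .   .   .   .
494  42  38   8   7   6   6   6   6   6   6   6   6   6   6   6   6   6   6   6   6   6   .   .   .   .   .   .   .   .
486  42  28   6   6   6   6   6   6   6   6   6   6   6   6   6   6   6   6   6   6   6   .   .   .   .   .   .   .   .
478  41  31   6   6   6   6   6   6   6   6   6   6   6   6   6   6   6   7   6   6   6   .   .   .   .   .   .   .   .
470   .  35   6   6   6  34  57  57  57  58  57  57   6   6   6   6   6  38  54   .   .   .   .   .   .   .   .   .   .
462   .  37   6   6   6  58  58  58  58  58  58  58   6   6   6   6   6  35   .   .   .   .   .   .   .   .   .   .   .
454   .  37   6   6   6  58  58  58  58  58  58  58   6   6   6   6   6  32   .   .   .   .   .   .   .   .   .   .   .
446   .  39   6   6   6  58  58  58  58  58
[... 473 characters left out ...]
  6   6   6   6   6   6   6   6   6   6   .   .   .   .   .   .   .   .   .   .   .
406   .  43  16   6   6   6   6   6   6   6   6   6   6   6   6   6   6   6   .   .   .   .   .   .   .   .   .   .   .
398   2  42  19   6   6   6   6   6   6   6   6   6   6   6   6   6   6   .   .   .   .   .   .   .   .   .   .   .   .
390   .  42  25   6   6   6   6   6   6   6   6   6   6   6   6   6   6   .   .   .   .   .   .   .   .   .   .   .   .
382   .  42  27   6   6   6   6   9  17  19  21  24  26  27  27  13   6   .   .   .   .   .   .   .   .   .   .   .   .
handle top -28.2 front edge [[-29.899999618530273, -35.400001525878906], [13.600000381469727, -35.400001525878906]] centre z -3.4 y -8.2
```

The last green plug lies on its side in the green bin (flat top at 57-58), fully inside and at rest. Next is the holder.

Run:
```python
from look import *
manip.capture("top"); st(); aim([457.5,-92.5,46],27.5)
im,d,W,c=snap("top"); hsv=cv2.cvtColor(im,cv2.COLOR_RGB2HSV)
m=(abs(W[...,2]-47)<7)&(np.hypot(W[...,0]-457,W[...,1]+92)<65); P=W[m]; print(len(P),cv2.minAreaRect(P[:,:2].astype(np.float32)))
```

```text
[508.8 214.3 212.6] [ 0.2 -0.3 -3.3] 23.0 56.9 [ 0.18  0.57 -1.01  1.76  0.55  1.1  -0.69] 108.0
turn 80.5 yz cm [-15.03  27.56] x to mouth 9.12 x insert 11.92
400 ((457.48675537109375, -95.99658966064453), (83.2912826538086, 85.32769775390625), 10.373860359191895)
```

>>> move_arm:
  rows:
    - [0, -2, 2.8, 7]
    - [0, -4, 5.7, 14]
    - [0, -6, 8.5, 21]
    - [0, -8, 11.4, 28]
    - [0, -10, 14.2, 35]
    - [0, -12, 17, 42]
    - [0, -14, 19.9, 49]
    - [0, -16, 22.7, 56]
    - [0, -18, 25.6, 63]
    - [0, -19.9, 28.4, 70]
    - [0, -19.9, 28.4, 77]
    - [0, -19.9, 28.4, 80.5]

```text
time_s: 57.97
ee_pos: [406.8, -119.8, 209.8]
orientation: [[0.018, 0.456, -0.89], [0.001, -0.89, -0.456], [-1.0, 0.007, -0.017]]
wrist_force: [0.8, 0.9, -4.4]
opening: 23.2
```

Run:
```python
from look import *
manip.capture("top"); st(); im,W=front(); pose(im,W)
n=np.hypot(W[...,0]-457,W[...,1]+94)<65
m=n&(W[...,2]>42)&(W[...,2]<50); cv=np.zeros(m.shape,np.uint8); cv[m]=1
k,l,s_,ce=cv2.connectedComponentsWithStats(cv); j=1+np.argmax(s_[1:,4]); P=W[l==j]; rc=cv2.minAreaRect(P[:,:2].astype(np.float32)); print("top face",len(P),np.median(P[:,2]),rc)
m=(np.hypot(W[...,0]-rc[0][0],W[...,1]-rc[0][1])<31)&(W[...,2]<40); P=W[m]; print("hole",len(P),cv2.minAreaRect(P[:,:2].astype(np.float32)) if len(P) else 0)
```

```text
[ 407.3 -118.5  209.9] [ 0.1  0.2 -3.5] 23.2 58.0 [ 0.79  0.28 -0.71  2.07  0.24  0.85 -1.16] 27.2
handle top -28.2 front edge [[-11.5, -35.400001525878906], [12.600000381469727, -35.29999923706055]] centre z -3.4 y 0.4
handle top profile (z, height, y): [(-40, np.float64(-25.6), np.float64(-1.2)), (-35, np.float64(-27.1), np.float64(0.8)), (-30, np.float64(-27.6), np.float64(0.4)), (-25, np.float64(-27.7), np.float64(0.7)), (-20, np.float64(-27.8), np.float64(0.2)), (-15, np.float64(-28.1), np.float64(0.4)), (-10, np.float64(-28.0), np.float64(0.6)), (-5, np.float64(-28.1), np.float64(0.2)), (0, np.float64(-28.2), np.float64(0.5)), (5, np.float64(-28.3), np.float64(0.2)), (10, np.float64(-28.3), np.float64(0.5))]
top face 6864 46.814420359386105 ((457.1388854980469, -92.97952270507812), (85.17796325683594, 85.30745697021484), 10.205831527709961)
hole 2618 ((457.0606994628906, -93.04438781738281), (46.30986404418945, 46.31271743774414), 10.382852554321289)
```

Run:
```python
from look import *
aim([457.1,-93,46],27.5,depth=34)
```

```text
turn 0.2 yz cm [-0.01 -4.9 ] x to mouth 9.09 x insert 12.49
```

>>> move_arm:
  rows:
    - [1, 0, -2, 0]
    - [2, 0, -4, 0]
    - [4, 0, -4.9, 0]
    - [6, 0, -4.9, 0]
    - [8, 0, -4.9, 0]
    - [8.6, 0, -4.9, 0]
    - [8.6, 0, -4.9, 0]

```text
time_s: 58.65
ee_pos: [451.8, -94.0, 123.4]
orientation: [[0.015, 0.469, -0.883], [0.003, -0.883, -0.469], [-1.0, 0.005, -0.015]]
wrist_force: [-0.2, 0.2, -1.8]
opening: 23.0
```

Run:
```python
from look import *
manip.capture("top");st(); aim([457.1,-93,46],27.5,depth=34)
```

```text
[452.5 -94.2 124.6] [ 0.1 -0.6 -3. ] 23.0 58.7 [ 0.59  0.46 -0.62  2.1   0.42  0.69 -1.38] 27.9
turn 0.4 yz cm [0.06 0.  ] x to mouth 0.47 x insert 3.87
```

Over the hole; lower slowly until the collar seats.

>>> move_arm:
  rows:
    - [0.6, 0.05, 0, 0]
    - [1.2, 0.05, 0, 0]
    - [1.8, 0.05, 0, 0]
    - [2.4, 0.05, 0, 0]
    - [3, 0.05, 0, 0]
    - [3.5, 0.05, 0, 0]
    - [3.8, 0.05, 0, 0]
    - [3.8, 0.05, 0, 0]

```text
time_s: 59.37
ee_pos: [453.2, -94.9, 87.2]
orientation: [[0.017, 0.468, -0.884], [0.001, -0.884, -0.468], [-1.0, 0.007, -0.016]]
wrist_force: [-3.9, -1.7, 8.9]
opening: 23.1
```

>>> move_arm:
  rows:
    - [0, 0, 0, 0]
    - [0, 0, 0, 0]
    - [0, 0, 0, 0]
    - [0, 0, 0, 0]
    - [0, 0, 0, 0]
  jaw: 6
  newtons: 25

```text
time_s: 59.78
ee_pos: [453.3, -94.9, 87.1]
orientation: [[0.017, 0.468, -0.884], [0.001, -0.884, -0.468], [-1.0, 0.007, -0.016]]
wrist_force: [-0.3, -0.5, -0.1]
opening: 59.8
```

>>> move_arm:
  rows:
    - [-1, 0, 0, 0]
    - [-2.5, 0, 0, 0]
    - [-5, 0, 0, 0]
    - [-8, 0, 0, 0]
    - [-12, 0, 0.5, 0]
    - [-15, 0, 2, 0]
    - [-18, 0, 4, 0]
    - [-18, 0, 5, 0]
    - [-18, 0, 5, 0]

```text
time_s: 60.53
ee_pos: [404.9, -119.4, 268.2]
orientation: [[0.019, 0.466, -0.885], [-0.002, -0.885, -0.466], [-1.0, 0.011, -0.016]]
wrist_force: [-0.0, 0.1, 0.2]
opening: 59.6
```

Run:
```python
from look import *
manip.capture("top"); st(); im,d,W,c=snap("wrist"); hsv=cv2.cvtColor(im,cv2.COLOR_RGB2HSV)
m=((hsv[...,0]<8)|(hsv[...,0]>172))&(hsv[...,1]>150)&(W[...,2]>105)&(W[...,2]<125)&(np.hypot(W[...,0]-457,W[...,1]+93)<50)
P=W[m]; print("handle top z",np.percentile(P[:,2],[5,50,95]),cv2.minAreaRect(P[:,:2].astype(np.float32)))
m=(hsv[...,1]<40)&(np.hypot(W[...,0]-457,W[...,1]+93)<45)&(W[...,2]>44)&(W[...,2]<62); print("collar z",np.percentile(W[...,2][m],[5,50,95]))
bins()
print("green bin"); hmap(45,90,(370,520),(225,465),"top",12)
print("blue bin"); hmap(98,122,(360,510),(-465,-225),"top",12)
m=None
```

```text
[ 405.5 -118.9  267.2] [ 0.2 -0.3 -0.6] 59.9 60.6 [ 0.85  0.21 -0.75  1.97  0.17  1.   -1.06] 27.8
handle top z [113.54766506 114.81939137 115.95805776] ((455.8425598144531, -93.32852935791016), (62.18141174316406, 23.28071403503418), 27.521167755126953)
collar z [53.53992167 54.8317281  56.06563407]
green 409 ((446.4530944824219, 341.99871826171875), (220.64736938476562, 129.96522521972656), 85.48432922363281)
blue 268 ((435.58685302734375, -368.09417724609375), (130.28128051757812, 174.93809509277344), 0.2727970778942108)
green bin
520   .   .   .   .   .   .   .   .   .   .   .   .   .   .   .   .   .   .   .   .
508   .   .   .   .   .   .   .   .   .  41  40  37  39  32  35  27  21  16  34   .
496  45  17  30  33  27  20  16  11   6   6   9   3   4   3   5   6   6   6  23   .
484  36   5   5   6   5   5   8   5   6   3   4   5   4   5   6   5   6   6  30   .
472  39   6   7   3  34  56   4  10   7   7   6  32  53  50  51  11   9   6  26   .
460  43   7   5  43  58  57  58  56   8   6   5  44  54  21  48  54   7   5  24   .
448  38   8   4  37  58  57  56  56   7   6   6  49  52 
[... 932 characters left out ...]
   6   7   .   .   .   .   .
450   .  10   7   .  54  18   .  53  25   5   5   .  55  52  55  54   .   .   .   .
438  45  14   6   .  53  50  15  54  21   6   7   .  50  51  55  54   .   .   .   .
426   .  16   6   .  53  21  15  55  30   6   6   .  32  13  16   .   .   .   .   .
414   .  12   5   7  51  50  50  54  18   6   4   .  53  53  53  54   .   .   .   .
402   .  13   7   7   7   5   5   6   7   5   5   7  15  35  51  53   .   .   .   .
390   .  14   4   6   3   6   6   7   6   5   8   6   6   7   4   .   .   .   .   .
378   .  12   6   5   5   4   6   5   4   5   7   4   3   6   8   .   .   .   .   .
366   .  40  40  21  33  34  40  39  38  40  39  37  24  30  39   .   .   .   .   .
```

Run:
```python
from look import *
im,d,W,c=snap("top"); hsv=cv2.cvtColor(im,cv2.COLOR_RGB2HSV)
m=(hsv[...,0]>45)&(hsv[...,0]<122)&(hsv[...,1]>120)&(abs(W[...,2]-59)<8)&(W[...,0]>610)&(W[...,0]<730)&(W[...,1]>-225)&(W[...,1]<150); print("plug pixels in beam",m.sum())
for q in("pencil","cup","tape","offcut"): print(q,[np.round(r["centre"]).tolist() for r in manip.place_of("top",q)[:1]])
st(); manip.close_job()
```

```text
plug pixels in beam 0
pencil [[464.0, -8.0, 0.0]]
cup [[696.0, -309.0, -0.0]]
tape [[650.0, -416.0, 1.0]]
offcut [[666.0, 359.0, -3.0]]
[ 406.2 -118.   265.9] [ 0.1  0.8 -0.3] 59.9 61.0 [ 0.84  0.21 -0.75  1.97  0.17  1.   -1.06] 27.9
the job is handed in; nothing more can be done
```

The job is handed in at about 61 s: the button was pressed, all four plugs are in their bins, and the puller is back upright in the larger holder.

**What was done**
- I pressed the red button on the yellow console to its stop (19.6 N). The camera then showed it back up.
- I drew out the two blue and two green plugs with the puller rod. The fifth port was already empty.

**What my last checks showed**
- The beam has no plug-coloured pixels left in it.
- Each bin holds its two plugs.
- The puller's handle top is at 115 mm and its collar at 55 mm, which is where they should be.
- The gripper is open and touching nothing.
- I saw no sign of the bins being knocked, and the arm did not go near the pencil, cup, tape or offcut. Their positions were not compared with where they started.

**What went wrong or disagreed**
- **Second blue plug:** the rod slipped in the jaws after this plug was out of its port. I set the plug down on the beam top and gripped the rod again. The plug had turned a quarter, and two tries at its slot touched its top at about 39 N. I then lifted it with the puller and carried it to the bin.
- **Last green plug:** it lies on its side in the green bin, fully inside and at rest. It tipped over as the rod came out.
- **Pictures:** the picture viewer's limit ran out before the end, so the last checks used depth measurements instead of images.

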